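Demould cast test pieces from a pinned gang mould

ROBOT

A 6-joint arm with a two-finger parallel gripper is mounted at the origin on a cart in front of the work surface, level with it; the furniture and walls round the work are solid. World frame = base frame: x ahead of the robot, y to its left, z up, the work surface at z = 0. Lengths are in m, angles in rad, forces in N, time in s.
With the tool pointing down it reaches from about 0.275 to 0.975 m from the base axis. Payload 8.4 kg.
Tool frame: the origin (TCP) lies midway between the tips of the shut fingers; the grasp point (between the pads) lies 19 mm behind it; z points along the fingers, y is the line along which they close (so a half turn about z gives the same grasp; the last joint's range is limited). The gripper opens to 92 mm and grips with 3 to 60 N. Pads are 20 mm wide; open, the fingers measure 128 mm over their backs; the gripper's body (75 mm by 189 mm) begins 69 mm behind the grasp point.
Start: joints at [-1.284, 0.353, 1.633, -0, 1.155, -0.002], TCP at [0.178, -0.599, 0.215] pointing down, gripper open.
Joint ranges: [-2.63, 2.63], [-0.92, 2.1], [0.06, 2.66], [-1.3, 4.44], [0, 2.69], [-3.02, 3.02]. Speed limits (rad/s): [2.22, 2.22, 2.79, 3.14, 3.14, 3.14].

INTERFACE

Orientations are given as a unit quaternion [w, x, y, z].
In Python, from workcell import arm, cams gives the robot as it stands.
- The arm moves only by the shell command python3 -m pendant 'ROWS'. ROWS is text: rows parted by semicolons, each of 5 numbers parted by spaces: the closure in counts, from 0 (fully open) to 255 (shut), then the shift along the tool's x, y, z in cm, then the turn about the tool's z in rad. In form: hand dx dy dz twist; .... A call has 1 to 10 rows; each row is the pose to reach, as a shift and turn from the pose commanded when the call began, along the tool's axes at that moment; what a row does not reach only later rows make up. A row lasts 1/12 s, in which the tool goes at most 41.7 mm and 7.16 degrees, less where a joint would pass 70% of its speed; a pose out of reach is approached as far as the arm can. A call with a gripper value outside its range is refused whole. The fingers move at their own pace and stop on an object; the grip force is fixed at half the most. Time passes only in rows, so rows that repeat a pose let the fingers close. It gives the time, the measured TCP pose, the force, the opening and the grip force at its end, in the units of the state.
- arm.get_state(): the state, without advancing time (a new reading comes with each control period).
- cams.get_image(name): name is "scene" or "top" or "wrist"; returns a dict with "frame" (400x640x3 uint8, red, green, blue), "intrinsics" (3x3 intrinsics, pixels), "world_from_camera" (4x4, takes a point from camera to world coordinates). Camera axes: x right, y down, z forward; pixel columns grow to the right and rows downward; lengths in m; the calibration is good to about 2 mm. A picture is of the moment at which its call begins. There is no depth.
- arm.sign_off(): hands the job in; it is judged then, once.
The state is a dict: "time_s": time; "qpos": joint angles; "dq": joint speeds; "effort": joint torques, N m; "eef_pos": TCP position; "orientation": TCP orientation; "wrist_force": force on the tool from outside, world axes, zero at the start; "wrist_torque": the same for the moment, N m; "finger_gap": finger opening in m; "finger_force": force on a finger pad.
Only numpy, scipy, OpenCV 4.12 (cv2) and the standard library are available. Lean on these libraries where they do the work, as an engineer would, in place of code of your own. Each camera call takes 0.05 s, during which the arm holds its last target. There are 200 camera calls.

TASK

Slide the catch pan fully home under the mould, then knock every locking dowel down through its bore with the drift punch so that it drops into the pan. Hang the punch back on its hook by the eye, swing the mould's cover wide open and lift every casting out, leaving them all lying flat on the white tile, sprue up. Leave the other things on the bench where they are.

Things in the scene. Friction and masses are not known exactly. Their poses are not given: they have to be found in the camera images.
- mould: aluminium gang mould, 109 x 190 mm, fixed, raised on two dark steel cheeks. Origin on the worktop below its middle; own x points from its front (the side where the pan goes in) to its rear, y to its left, z up. Its plate spans z = 55 to 79 mm, x = -63 to 46 mm. Three cavities, 8 mm deep, open upwards, at x = 0, y = -36, 0, +36 mm.
- pan_stop (a point): middle of the foot of the stop bar under the mould, on its front face (mould x = +15 mm). In front of it the gap under the plate is 164 mm wide between the cheeks, 55 mm high, open to the front. Axes as the mould's. Fully home, the pan's rear wall touches the bar (pan origin 51.5 mm in front of this point, within 12 mm of its line).
- cover (a joint): swing cover: comb-shaped steel plate lying on the mould, 79 to 87 mm above the worktop, pivoted on a vertical bolt at its left end. 0 = shut; grows as its knob end swings to the mould's front (clockwise from above) up to 1.62 rad; stiff (0.12 N m), stays where left. Locked while any dowel is in. Shut, it traps the castings; only the sprues stand out, in slots open to the rear.
- cover_knob (a point): top centre of the black knob on the cover's free end: round, 16 mm wide, 16 mm tall, on an 8 mm neck 8 mm high, its top 111 mm above the worktop; moves with the cover, 170 mm from the pivot
- cover_pivot (a point): pivot axis of the cover, at the height of its top face
- hook_seat (a point): seat on the hook: a level round prong, 6 mm thick, 102 mm long, on an upright rod with a heavy base; this point lies on top of the prong, 213 mm above the worktop, 85 mm from the rod. Own -x points along the prong from the rod to its free end, 27 mm beyond this point, which turns up 6 mm above the prong. z up.
- punch: drift punch, 138 mm long, 0.2 kg; origin at its tip, z towards its handle. Steel shank 7 mm thick to z = 65; black grip block z = 65 to 113 mm, 34 mm wide (y), 16 mm (x); above it a steel eye, 24 mm wide, its opening 16 mm wide (y), z = 113 to 132 mm, through along x; top at 138 mm. Hangs on the hook at the start, tip down, the prong through its eye.
- punch_eye (a point): underside of the top bar of the punch's eye, 132 mm from the tip: rests on hook_seat when hung
- catch_pan: loose open steel pan, 103 x 140 x 22 mm, walls and floor 3 mm, about 0.3 kg; origin under its middle, x towards its rear. Black flat pull handle at the front, 14 mm thick (y), from x = -51 to -108 mm, z = 13 to 35 mm. Starts pulled out, 65 to 82 mm short of home, in front of the mould.
- white_tile: loose flat white tile, 109 (x) x 99 (y) x 10 mm, origin under its middle
- bore_1 (a point): middle of the 13 mm bore for a dowel at x = -50, y = -40 mm of the mould, at the cover's top face, 87 mm above the worktop; it goes straight down through cover and plate. Inside, 70 mm above the worktop, two spring plungers carry the dowel by the cone under its head and leave a 9 mm gap when it is gone.
- dowel_1: steel locking dowel, 36 mm long, origin at its middle, z along it; head 12 mm thick, 16 mm long at the top, a short cone, then an 8 mm shank. Stands in bore_1 (or absent), top 90 mm above the worktop. About 10 N pushes it down; it drops once its top is below 65 mm.
- bore_2 (a point): middle of the 13 mm bore for a dowel at x = -50, y = 0 mm of the mould, at the cover's top face, 87 mm above the worktop; it goes straight down through cover and plate. Inside, 70 mm above the worktop, two spring plungers carry the dowel by the cone under its head and leave a 9 mm gap when it is gone.
- dowel_2: steel locking dowel, 36 mm long, origin at its middle, z along it; head 12 mm thick, 16 mm long at the top, a short cone, then an 8 mm shank. Stands in bore_2 (or absent), top 90 mm above the worktop. About 10 N pushes it down; it drops once its top is below 65 mm.
- bore_3 (a point): middle of the 13 mm bore for a dowel at x = -50, y = 40 mm of the mould, at the cover's top face, 87 mm above the worktop; it goes straight down through cover and plate. Inside, 70 mm above the worktop, two spring plungers carry the dowel by the cone under its head and leave a 9 mm gap when it is gone.
- dowel_3: steel locking dowel, 36 mm long, origin at its middle, z along it; head 12 mm thick, 16 mm long at the top, a short cone, then an 8 mm shank. Stands in bore_3 (or absent), top 90 mm above the worktop. About 10 N pushes it down; it drops once its top is below 65 mm.
- casting_1: cast resin test piece, dumbbell 62 mm long (x), ends 18 mm wide, waist 9 mm, 7.5 mm thick, with a round sprue 12 mm thick standing up in the middle to z = 32 mm; origin under its middle. Lies in the cavity at y = -36 mm of the mould (or absent), underside 71 mm, sprue top 103 mm above the worktop.
- casting_2: cast resin test piece, dumbbell 62 mm long (x), ends 18 mm wide, waist 9 mm, 7.5 mm thick, with a round sprue 12 mm thick standing up in the middle to z = 32 mm; origin under its middle. Lies in the cavity at y = 0 mm of the mould (or absent), underside 71 mm, sprue top 103 mm above the worktop.
- casting_3: cast resin test piece, dumbbell 62 mm long (x), ends 18 mm wide, waist 9 mm, 7.5 mm thick, with a round sprue 12 mm thick standing up in the middle to z = 32 mm; origin under its middle. Lies in the cavity at y = 36 mm of the mould (or absent), underside 71 mm, sprue top 103 mm above the worktop.
- timer: small digital timer, 58 x 66 x 20 mm, a bystander; origin under its middle
- forceps: steel forceps, 128 mm, lying flat, a bystander; origin under its middle
- petri_dish: covered petri dish, 72 mm, 14 mm high, a bystander; origin under its middle
- dropper_bottle: amber dropper bottle, 53 mm, 124 mm high, a bystander; origin under its middle
- conical_flask: conical flask, 65 mm, 100 mm high, a bystander; origin under its middle

How it is judged:
On the way, in this order (a step that is already met when the one before it is completed fails the run):
1. the catch pan is fully home under the mould (within about 12 mm of the stop) (x of catch_pan in the frame of mould above -0.049 m and linear speed of catch_pan below 0.02 m/s), for 0.2 s.
2. the punch presses on a dowel ((contact force between punch and dowel_1 above 2 N or contact force between punch and dowel_2 above 2 N or contact force between punch and dowel_3 above 2 N)), for 0.05 s.
3. every dowel has been driven out and lies in the catch pan (x of dowel_1 in the frame of catch_pan between -0.05 and 0.05 m and y of dowel_1 in the frame of catch_pan between -0.068 and 0.068 m and z of dowel_1 in the frame of catch_pan between 0 and 0.032 m and x of dowel_2 in the frame of catch_pan between -0.05 and 0.05 m and y of dowel_2 in the frame of catch_pan between -0.068 and 0.068 m and z of dowel_2 in the frame of catch_pan between 0 and 0.032 m and x of dowel_3 in the frame of catch_pan between -0.05 and 0.05 m and y of dowel_3 in the frame of catch_pan between -0.068 and 0.068 m and z of dowel_3 in the frame of catch_pan between 0 and 0.032 m), for 0.2 s.
4. the cover is swung wide open (more than 1.15 rad) (value of joint cover above 1.15 rad), for 0.2 s.
At the end, for the whole second after the job is handed in: all dowels lie in the catch pan; all castings lie flat on the white tile, sprue up (7 degrees), their middles within 45 mm of its middle along both its sides; the punch hangs by its eye on the prong, still; the cover is open by more than 1.15 rad; all at rest (all of step 3 and x of casting_1 in the frame of white_tile between -0.045 and 0.045 m and y of casting_1 in the frame of white_tile between -0.045 and 0.045 m and z of casting_1 in the frame of white_tile between 0.007 and 0.014 m and angle between each of casting_1, casting_2, casting_3's own z axis and vertical below 0.12 rad and linear speed of each of casting_1, casting_2, casting_3 below 0.03 m/s and x of casting_2 in the frame of white_tile between -0.045 and 0.045 m and y of casting_2 in the frame of white_tile between -0.045 and 0.045 m and z of casting_2 in the frame of white_tile between 0.007 and 0.014 m and x of casting_3 in the frame of white_tile between -0.045 and 0.045 m and y of casting_3 in the frame of white_tile between -0.045 and 0.045 m and z of casting_3 in the frame of white_tile between 0.007 and 0.014 m and x of punch_eye in the frame of hook_seat between -0.017 and 0.065 m and y of punch_eye in the frame of hook_seat between -0.009 and 0.009 m and z of punch_eye in the frame of hook_seat between -0.006 and 0.006 m and angle between punch's own z axis and vertical below 0.3 rad and linear speed of punch below 0.06 m/s and value of joint cover above 1.15 rad and height (world z) of each of white_tile, catch_pan below 0.01 m); the robot touches nothing.
It fails at once if the timer is shifted by more than 30 mm or knocked over (distance of timer from where it was at the start of the episode above 0.03 m or angle between timer's own z axis and vertical above 0.5 rad).
It fails at once if the forceps is shifted by more than 30 mm or knocked over (distance of forceps from where it was at the start of the episode above 0.03 m or angle between forceps's own z axis and vertical above 0.5 rad).
It fails at once if the petri dish is shifted by more than 30 mm or knocked over (distance of petri_dish from where it was at the start of the episode above 0.03 m or angle between petri_dish's own z axis and vertical above 0.5 rad).
It fails at once if the dropper bottle is shifted by more than 30 mm or knocked over (distance of dropper_bottle from where it was at the start of the episode above 0.03 m or angle between dropper_bottle's own z axis and vertical above 0.5 rad).
It fails at once if the conical flask is shifted by more than 30 mm or knocked over (distance of conical_flask from where it was at the start of the episode above 0.03 m or angle between conical_flask's own z axis and vertical above 0.5 rad).
Of dowel_1, dowel_2, dowel_3 only 2 to 3 are there at a start; the rules pass over those that are not, and their reading is None.
Of casting_1, casting_2, casting_3 only 2 to 3 are there at a start; the rules pass over those that are not, and their reading is None.
At some moment in a run one of white_tile, catch_pan may be knocked a few centimetres aside while the robot is not near it.
It also fails if it takes over 210 s, if anything falls off the work surface, if the arm or the gripper's body presses on something with over 40 N, if the wrist force passes 120 N, or if a joint passes its speed limit or range.

## Working session

There is one attempt and no reset: what is moved stays moved. The work goes in short steps, Python scripts to look and compute and a shell command to move; the robot and the scene stay as the last step left them, time stands still between calls to the robot, and variables do not carry over. Pictures are saved under pics/ and viewed, at most 14 in all, crops included, and the job is handed in when it is done.

```bash
ls; mkdir -p pics; python3 - <<'E'
from workcell import arm,cams
import cv2,numpy as np
for n in("scene","top"):
    d=cams.get_image(n); cv2.imwrite(f"pics/{n}0.png",d["frame"][:,:,::-1])
    print(n,d["intrinsics"].tolist(),np.round(d["world_from_camera"],4).tolist())
print(arm.get_state())
E
```

```text
pics
scene [[419.45351272590557, 0.0, 323.78750175043945], [0.0, 419.45351272590557, 204.44399626005892], [0.0, 0.0, 1.0]] [[-0.6488, -0.4677, 0.6002, -0.0886], [-0.7609, 0.3967, -0.5135, 0.4993], [0.002, -0.7899, -0.6132, 0.7555], [0.0, 0.0, 0.0, 1.0]]
top [[491.68060726473584, 0.0, 326.9914194486238], [0.0, 491.68060726473584, 201.4353382265816], [0.0, 0.0, 1.0]] [[-0.0197, -0.9956, 0.0912, 0.3716], [-0.9997, 0.0206, 0.0087, -0.0064], [-0.0106, -0.0911, -0.9958, 1.6219], [0.0, 0.0, 0.0, 1.0]]
{'time_s': 0.1, 'qpos': array([-1.28438156e+00,  3.53574243e-01,  1.63403059e+00,  1.60481168e-06,
        1.15521417e+00, -2.40037466e-03]), 'dq': array([-0.00043296, -0.00023812,  0.00092613,  0.00233339, -0.00068766,
       -0.00034399]), 'effort': array([-5.83004585e-04, -5.94907451e+01, -3.34930587e+01,  6.98208134e-02,
        1.83990860e-02, -6.99720900e-06]), 'eef_pos': array([ 0.17788777, -0.59869631,  0.21395416]), 'orientation': array([-6.07106111e-04,  9.89591194e-01,  1.43905846e-01, -8.60563086e-05]), 'wrist_force': array([ 0.77384966, -0.72365816,  0.04121855]), 'wrist_torque': array([-0.02066191, -0.01607653,  0.0163276 ]), 'finger_force': 0.0, 'finger_gap': 0.09215362360972257}
```

View pics/scene0.png

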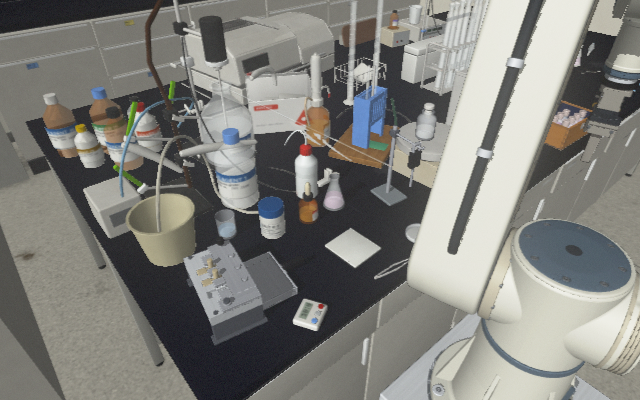

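View pics/top0.png

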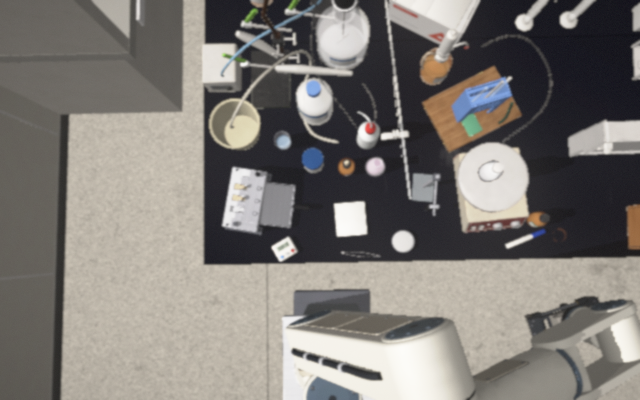

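The scene shows the mould at about (225,290) with the pan to its right, the tile at (352,248), and the hook stand at about (390,190). In the top view the mould is at about (245,198), the pan at (280,205), the tile at (350,218), the hook at (425,190), and the timer, forceps, petri dish, bottle and flask are around them.

```bash
python3 - <<'E'
import cv2,numpy as np
a=cv2.imread("pics/top0.png");b=cv2.imread("pics/scene0.png")
A=cv2.resize(a[150:265,210:310],None,fx=5,fy=5,interpolation=cv2.INTER_CUBIC)
B=cv2.resize(b[230:345,180:300],None,fx=5,fy=5,interpolation=cv2.INTER_CUBIC)[:575,:]
C=cv2.resize(a[150:265,390:460],None,fx=5,fy=5,interpolation=cv2.INTER_CUBIC)
D=cv2.resize(b[110:225,360:430],None,fx=5,fy=5,interpolation=cv2.INTER_CUBIC)
cv2.imwrite("pics/c1.png",np.hstack([A,B])[:, :] if 0 else cv2.resize(np.hstack([A,B]),(800,418)))
cv2.imwrite("pics/c2.png",np.hstack([C,D]))
E
```

```text
(no output)
```

View pics/c1.png

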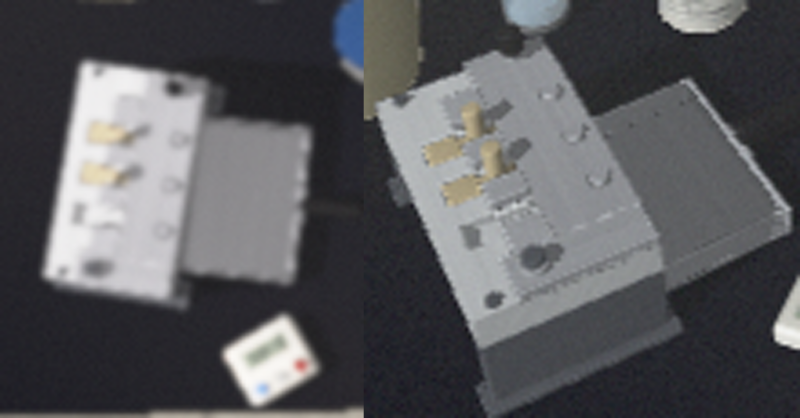

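View pics/c2.png

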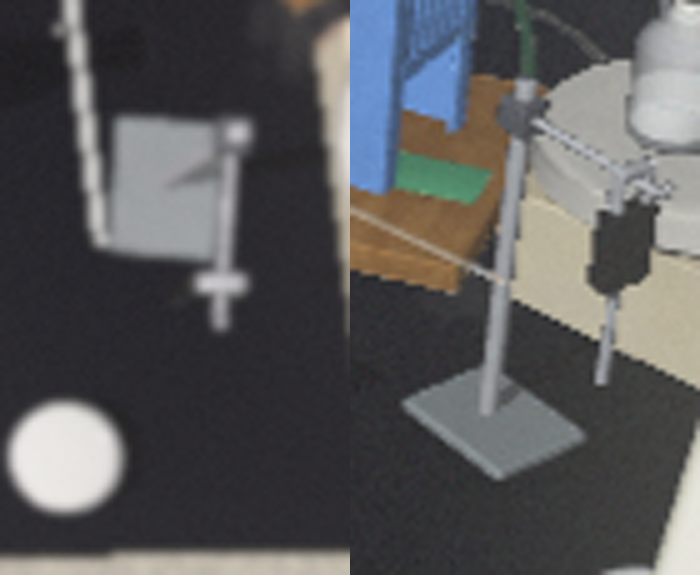

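Two castings stand at the far and middle cavities, since the near slot is empty, and three dowel heads lie along the front edge. The mould front faces -y, the knob is at the far end, crop (180,88), and the pivot is near, crop (97,267). The punch hangs on a prong that points towards the robot.

```bash
cat > h.py <<'E'
from workcell import arm,cams
import cv2,numpy as np
from scipy.spatial.transform import Rotation as R
def T(): 
    s=arm.get_state(); q=s["orientation"]; return s,R.from_quat([q[1],q[2],q[3],q[0]]).as_matrix()
def px(d,u,v,z):
    K,M=d["intrinsics"],d["world_from_camera"]
    r=M[:3,:3]@np.linalg.solve(K,[u,v,1.]); return M[:3,3]+r*(z-M[2,3])/r[2]
def proj(d,p):
    M=d["world_from_camera"]; c=M[:3,:3].T@(np.array(p)-M[:3,3]); k=d["intrinsics"]@c; return k[:2]/k[2]
def tri(da,ua,db,ub):
    rs=[]
    for d,u in((da,ua),(db,ub)):
        M=d["world_from_camera"]; r=M[:3,:3]@np.linalg.solve(d["intrinsics"],[*u,1.]); rs.append((M[:3,3],r/np.linalg.norm(r)))
    A=sum(np.eye(3)-np.outer(r,r) for _,r in rs); b=sum((np.eye(3)-np.outer(r,r))@o for o,r in rs); return np.linalg.solve(A,b)
def to(p,yaw=None):
    """shift in cm along tool axes to TCP p; twist so the closing line (tool y) lies at world yaw (mod pi)"""
    s,M=T(); d=100*M.T@(np.array(p)-s["eef_pos"]); a=np.arctan2(M[1,1],M[0,1]); tw=0
    if yaw is not None: tw=-((yaw-a+np.pi/2)%np.pi-np.pi/2)
    print("rows:",np.round(d,2),"twist",round(tw,3),"j6",round(s["qpos"][5],2),"now",np.round(s["eef_pos"],4),"cl.yaw",round(a,3)); return d,tw
def snap(n,name=None):
    d=cams.get_image(n)
    if name: cv2.imwrite(f"pics/{name}.png",d["frame"][:,:,::-1])
    return d
E
python3 - <<'E'
from h import *
d=snap("top");s=snap("scene")
t=lambda x,y:(210+x/3.636,150+y/3.636)
sc=lambda x,y:(180+(x-363.6)/3.636,230+y/3.636)
for n,x,y,z in[("knob",180,88,.111),("pivot",97,267,.09),("cast1",130,130,.103),("cast2",128,172,.103),("dow1",183,137,.09),("dow2",172,184,.09),("dow3",162,230,.09),("pan rr top",305,125,.022),("pan r bot",290,278,.022),("pan l top",205,120,.022),("plate tl",82,65,.079),("plate bl",45,278,.079),("timer",270,360,.02)]:
    print(n,np.round(px(d,*t(x,y),z),4))
c=lambda x,y:(390+x/5,150+y/5); e=lambda x,y:(360+(x-350)/5,110+y/5)
print("knob tri",tri(d,t(180,86),s,sc(512,40)))
for n,x,y,z in[("rodtop",237,135,.21),("eye",220,283,.219),("prong tip",219,328,.216)]: print(n,np.round(px(d,*c(x,y),z),4))
print("eye tri",tri(d,c(220,283),s,e(630,170)))
for n,lo in[("tile",None)]:
    g=cv2.inRange(d["frame"],(200,200,200),(255,255,255)); k,l,st,ce=cv2.connectedComponentsWithStats(g)
    for i in range(1,k):
        if 200<st[i][4]<3000 and 320<ce[i][0]<420:
            cn,_=cv2.findContours((l==i).astype(np.uint8),0,1); print(ce[i],st[i],cv2.minAreaRect(cn[0]),np.round(px(d,*ce[i],.01),4))
for n,(u,v) in dict(bottle=(346,167),flask=(375,166),rodthing=(410,195)).items(): print(n,np.round(px(d,u,v,.05),3))
to([.4,.1,.35],0)
E
```

```text
knob [0.5993 0.2148 0.111 ]
pivot [0.4489 0.2904 0.09  ]
cast1 [0.5651 0.2592 0.103 ]
cast2 [0.529  0.2611 0.103 ]
dow1 [0.5597 0.2156 0.09  ]
dow2 [0.5191 0.2254 0.09  ]
dow3 [0.4796 0.2343 0.09  ]
pan rr top [0.5766 0.1152 0.022 ]
pan r bot [0.439  0.1305 0.022 ]
pan l top [0.5831 0.2055 0.022 ]
plate tl [0.6263 0.3051 0.079 ]
plate bl [0.4408 0.3376 0.079 ]
timer [0.3662 0.1495 0.02  ]
knob tri [0.60343628 0.21732952 0.09776182]
rodtop [ 0.5653 -0.3144  0.21  ]
eye [ 0.479  -0.2993  0.219 ]
prong tip [ 0.4535 -0.2984  0.216 ]
eye tri [ 0.47957692 -0.29991507  0.21520155]
[343.0476545   38.80416977] [ 320   13   48   45 1343] ((343.9000244140625, 37.799983978271484), (36.224300384521484, 51.87677764892578), 63.43495178222656) [ 1.0723 -0.0576  0.01  ]
[349.88783069 218.60634921] [335 202  31  34 945] ((349.8414306640625, 218.59657287597656), (32.38773727416992, 29.31505584716797), 85.2363510131836) [ 0.4612 -0.0662  0.01  ]
[402.38360656 241.04590164] [393 232  20  19 305] ((402.5, 241.0), (18.0, 19.0), 90.0) [ 0.3845 -0.2356  0.01  ]
bottle [ 0.626 -0.056  0.05 ]
flask [ 0.627 -0.15   0.05 ]
rodthing [ 0.531 -0.259  0.05 ]
rows: [ 41.19 -60.67 -13.54] twist -1.282 j6 -0.0 now [ 0.1779 -0.5988  0.2142] cl.yaw -1.282
```

```bash
python3 -m pendant '0 0 0 -10 0;0 0 0 -10 0;0 0 0 -10 0'; python3 -c "
from h import *
to([.50,.07,.32],-.11)"
```

```text
time_s: 0.45
eef_pos: [0.1785, -0.6006, 0.3197]
orientation: [0.003, 0.99, 0.144, 0.0]
wrist_force: [1.5, -0.7, 0.4]
finger_gap: 0.092
finger_force: 0.0
rows: [ 49.92 -55.12  -0.32] twist -1.172 j6 -0.0 now [ 0.1785 -0.6006  0.3197] cl.yaw -1.282
```

```bash
python3 -m pendant '0 27 -30 0 -1.17;0 27 -30 0 -1.17;0 27 -30 0 -1.17;0 27 -30 0 -1.17;0 27 -30 0 -1.17;0 27 -30 0 -1.17;0 27 -30 0 -1.17;0 27 -30 0 -1.17;0 27 -30 0 -1.17;0 27 -30 0 -1.17'; python3 -c "
from h import *
to([.50,.07,.32],-.11)"
```

```text
time_s: 1.28
eef_pos: [0.3519, -0.2318, 0.3147]
orientation: [0.0, 0.743, 0.669, 0.0]
wrist_force: [0.4, -0.0, -1.2]
finger_gap: 0.0919
finger_force: 0.0
rows: [31.56 11.59 -0.51] twist 0.006 j6 -0.48 now [ 0.3519 -0.2318  0.3147] cl.yaw -0.104
```

```bash
python3 -m pendant '0 31.5 11.6 0 0;0 31.5 11.6 0 0;0 31.5 11.6 0 0;0 31.5 11.6 0 0;0 31.5 11.6 0 0;0 31.5 11.6 0 0;0 31.5 11.6 0 0;0 31.5 11.6 0 0;0 31.5 11.6 0 0;0 31.5 11.6 0 0'; python3 -c "
from h import *
to([.50,.07,.32],-.11)
d=snap('wrist','w1');print(np.round(d['world_from_camera'],3),d['intrinsics'][0])"
```

```text
time_s: 2.12
eef_pos: [0.5022, 0.0674, 0.3141]
orientation: [-0.0, 0.744, 0.668, -0.0]
wrist_force: [0.1, -0.8, -0.2]
finger_gap: 0.0919
finger_force: 0.0
rows: [ 0.24 -0.25 -0.59] twist 0.002 j6 0.24 now [0.5022 0.0674 0.3141] cl.yaw -0.108
[[ 0.994 -0.104 -0.032  0.511]
 [-0.109 -0.952 -0.286  0.147]
 [-0.001  0.288 -0.958  0.484]
 [ 0.     0.     0.     1.   ]] [325.3297999    0.         329.34783011]
```

View pics/w1.png

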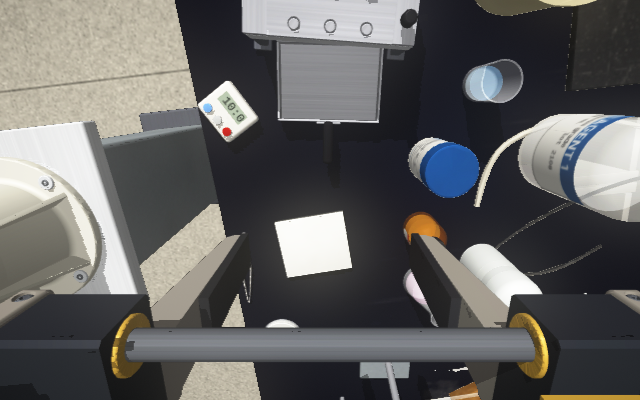

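The wrist view shows the three dowel heads at (294,23), (330,26) and (366,29), the knob at (408,18), the pan's front edge from (278,120) to (380,124), its handle from (328,122) to (330,162), and the timer at (228,110).

```bash
python3 -c "
from h import *
d=snap('wrist')
f=d['frame'];c=cv2.resize(f[60:190,250:400],None,fx=5,fy=5,interpolation=cv2.INTER_CUBIC)[:600]
c=cv2.convertScaleAbs(c,alpha=1.6,beta=30)
cv2.imwrite('pics/w1c.png',c[:,:,::-1])
p={}
for n,u,v,z in[('d3',294,23,.09),('d2',330,26,.09),('d1',366,29,.09),('hroot',328,122,.035),('hend',330.5,162,.035),('fl',278,120,.022),('fr',380,124,.022),('rl',280,42,.022),('knob',408,18,.111)]: p[n]=px(d,u,v,z);print(n,np.round(p[n],4))
"
```

```text
d3 [0.4811 0.2305 0.09  ]
d2 [0.5198 0.2232 0.09  ]
d1 [0.5586 0.2159 0.09  ]
hroot [0.5056 0.1185 0.035 ]
hend [0.503 0.064 0.035]
fl [0.4369 0.1281 0.022 ]
fr [0.5769 0.1071 0.022 ]
rl [0.4548 0.2252 0.022 ]
knob [0.5997 0.2176 0.111 ]
```

View pics/w1c.png

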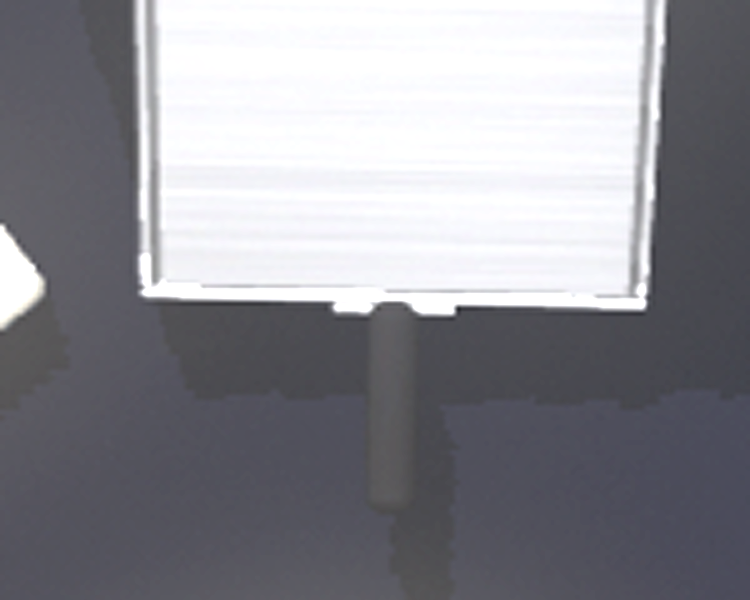

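```bash
python3 -c "
from h import *
d=snap('wrist')
for n,u,v,z in[('hroot',328.4,121,.035),('hend',328.2,161.6,.035),('fl',278.6,118.8,.022),('fr',379,121,.022)]: print(n,np.round(px(d,u,v,z),4))
to([.5025,.083,.012],-.133)"
```

```text
hroot [0.5061 0.1189 0.035 ]
hend [0.4996 0.064  0.035 ]
fl [0.4379 0.1287 0.022 ]
fr [0.5756 0.1103 0.022 ]
rows: [ 1.87 -0.07 30.24] twist 0.021 j6 0.24 now [0.5013 0.0645 0.3144] cl.yaw -0.112
```

```bash
python3 -m pendant '0 1.9 -0.1 30 0.02;0 1.9 -0.1 30 0.02;0 1.9 -0.1 30 0.02;0 1.9 -0.1 30 0.02;0 1.9 -0.1 30 0.02;0 1.9 -0.1 30 0.02;0 1.9 -0.1 30 0.02;0 1.9 -0.1 30 0.02;0 1.9 -0.1 30.2 0.02;0 1.9 -0.1 30.2 0.02'; python3 -m pendant '255 0 0 0 0;255 0 0 0 0;255 0 0 0 0;255 0 0 0 0;255 0 0 0 0;255 0 0 0 0;255 0 0 0 0;255 0 0 0 0'
 python3 -c "
from h import *
s,M=T(); pos=s['eef_pos']
xm=np.array([.185,.983]);ym=np.array([-.983,.185]);O=np.array([.529,.2724])
# pan gripped at: handle x_pan ~ -.083
g=O-(.0365+.085)*xm; print(g)
to([g[0],g[1],pos[2]],-.186)"
```

```text
time_s: 3.1
eef_pos: [0.5034, 0.0836, 0.0135]
orientation: [0.0, 0.753, 0.659, -0.0]
wrist_force: [0.4, 1.1, 0.1]
finger_gap: 0.092
finger_force: 0.0
time_s: 3.77
eef_pos: [0.503, 0.0845, 0.0126]
orientation: [-0.0, 0.752, 0.659, 0.0]
wrist_force: [0.1, -1.2, 0.0]
finger_gap: 0.0406
finger_force: 0.0
[0.5065225 0.1529655]
rows: [ 6.84 -0.55  0.  ] twist 0.054 j6 0.3 now [0.503  0.0845 0.0126] cl.yaw -0.132
```

```bash
python3 -m pendant '255 0 0 0 0;255 0 0 0 0;255 0 0 0 0;255 0 0 0 0;255 0 0 0 0;255 0 0 0 0;255 0 0 0 0'; python3 -m pendant '255 1 0 0 0.01;255 2 -0.1 0 0.025;255 3 -0.2 0 0.04;255 4 -0.3 0 0.054;255 5 -0.4 0 0.054;255 5.8 -0.5 0 0.054;255 5.8 -0.5 0 0.054'
```

```text
time_s: 4.35
eef_pos: [0.5028, 0.0844, 0.0125]
orientation: [-0.0, 0.752, 0.659, -0.0]
wrist_force: [-0.5, 0.3, -0.3]
finger_gap: 0.0137
finger_force: 30.0
time_s: 4.93
eef_pos: [0.5059, 0.1439, 0.0126]
orientation: [-0.0, 0.769, 0.639, 0.0]
wrist_force: [-0.8, 0.9, -1.2]
finger_gap: 0.0141
finger_force: 30.0
```

```bash
python3 -m pendant '255 0.3 0 0 0;255 0.6 0 0 0;255 0.9 0 0 0;255 0.9 0 0 0';python3 -m pendant '255 0.2 0 0 0;255 0.4 0 0 0;255 0.4 0 0 0';python3 -m pendant '255 0.2 0 0 0;255 0.4 0 0 0;255 0.4 0 0 0'
```

```text
time_s: 5.27
eef_pos: [0.5075, 0.1517, 0.0126]
orientation: [-0.0, 0.77, 0.638, 0.0]
wrist_force: [-0.2, 0.8, -0.5]
finger_gap: 0.0136
finger_force: 30.0
time_s: 5.52
eef_pos: [0.5084, 0.1526, 0.0127]
orientation: [0.002, 0.769, 0.639, -0.001]
wrist_force: [2.8, -20.2, 3.8]
finger_gap: 0.0138
finger_force: 30.0
time_s: 5.77
eef_pos: [0.5085, 0.1539, 0.0125]
orientation: [0.002, 0.769, 0.64, -0.003]
wrist_force: [5.3, -37.0, 4.1]
finger_gap: 0.0138
finger_force: 30.0
```

```bash
python3 -m pendant '140 -0.7 0 0 0;140 -0.7 0 0 0;140 -0.7 0 0 0;140 -0.7 0 0 0;140 -0.7 0 0 0'; python3 -m pendant '140 -0.7 0 -8 0;140 -0.7 0 -12 0;140 0 0 -16 0;140 1 0 -20 0;140 3 0 -22 0;140 5 0 -22 0;140 5 0 -22 0;140 5 0 -22 0;140 5 0 -22 0;140 5 0 -22 0'; python3 - <<'E'
from h import *
d=snap('wrist','w2');to([.5,.2,.25],-.186);print(np.round(d['world_from_camera'][:3,3],3))
E
```

```text
time_s: 6.18
eef_pos: [0.5077, 0.153, 0.0127]
orientation: [-0.0, 0.77, 0.639, 0.0]
wrist_force: [0.4, 0.2, -0.1]
finger_gap: 0.0414
finger_force: 0.0
time_s: 7.02
eef_pos: [0.5155, 0.2007, 0.2309]
orientation: [-0.0, 0.77, 0.638, -0.002]
wrist_force: [0.5, -0.2, 0.0]
finger_gap: 0.0417
finger_force: 0.0
rows: [-0.35 -1.53 -1.9 ] twist -0.0 j6 0.55 now [0.5157 0.2006 0.231 ] cl.yaw -0.186
[0.531 0.28  0.401]
```

View pics/w2.png

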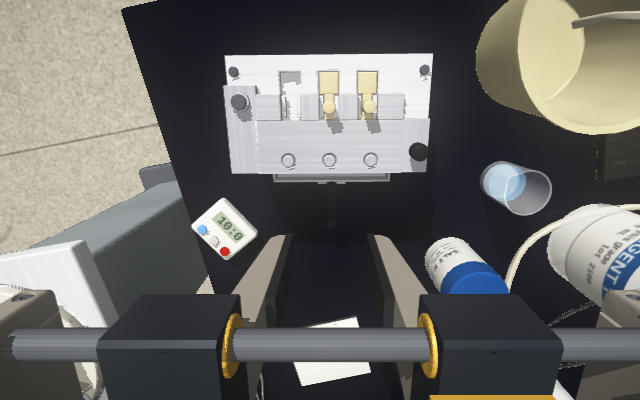

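This view shows the pan home. The dowels are at about (288,160), (330,160) and (371,159), the knob is at (418,152), the pivot at (239,102), and the sprue tops at (329,106) and (369,106).

```bash
python3 - <<'E'
from h import *
d=snap('wrist')
g=cv2.cvtColor(d['frame'],cv2.COLOR_RGB2GRAY)
c=cv2.resize(g[60:185,220:440],None,fx=4,fy=4,interpolation=cv2.INTER_CUBIC)
H=cv2.HoughCircles(c,cv2.HOUGH_GRADIENT,1,60,param1=120,param2=14,minRadius=18,maxRadius=46)[0]
for x,y,r in H:
    u,v=220+(x-1.5)/4,60+(y-1.5)/4; print(np.round([u,v,r/4],1),"z.09",np.round(px(d,u,v,.09)[:2],4),"z.103",np.round(px(d,u,v,.103)[:2],4),"z.111",np.round(px(d,u,v,.111)[:2],4))
hsv=cv2.cvtColor(d['frame'],cv2.COLOR_RGB2HSV)
for u,v,z in[(418.5,151.5,.111),(239,102,.095),(329,106,.103),(369,106,.103),(331,183,.022)]: print(u,v,np.round(px(d,u,v,z),4))
for u,v in[(225,55),(433,54)]: print('corner',np.round(px(d,u,v,.079),4))
E
```

```text
[237.8 102.2   8.4] z.09 [0.4477 0.2936] z.103 [0.4512 0.293 ] z.111 [0.4534 0.2926]
[287.2 160.    7.5] z.09 [0.4805 0.233 ] z.103 [0.4826 0.2349] z.111 [0.4839 0.2361]
[329.  159.    6.7] z.09 [0.5203 0.2265] z.103 [0.5207 0.2287] z.111 [0.521  0.2301]
[370.2 159.5   5.6] z.09 [0.5592 0.2186] z.103 [0.5581 0.2212] z.111 [0.5574 0.2227]
[232.5  70.5   4.8] z.09 [0.4503 0.3208] z.103 [0.4537 0.319 ] z.111 [0.4558 0.318 ]
[418.  152.   10.2] z.09 [0.6052 0.2173] z.103 [0.6021 0.2199] z.111 [0.6002 0.2215]
[424.   69.2   5.4] z.09 [0.6185 0.29  ] z.103 [0.6149 0.2896] z.111 [0.6126 0.2893]
[327.2 105.2   7.8] z.09 [0.5279 0.2757] z.103 [0.5281 0.2759] z.111 [0.5282 0.276 ]
[369.2 105.    7.5] z.09 [0.5659 0.2687] z.103 [0.5645 0.2692] z.111 [0.5636 0.2695]
[374.2 125.5   8. ] z.09 [0.5677 0.2496] z.103 [0.5662 0.2509] z.111 [0.5653 0.2517]
[287.8  77.8   7.2] z.09 [0.4975 0.3056] z.103 [0.4989 0.3045] z.111 [0.4998 0.3039]
418.5 151.5 [0.6007 0.2219 0.111 ]
239 102 [0.4502 0.2933 0.095 ]
329 106 [0.5295 0.275  0.103 ]
369 106 [0.5641 0.2684 0.103 ]
331 183 [0.5148 0.1859 0.022 ]
corner [0.4443 0.3363 0.079 ]
corner [0.631  0.3018 0.079 ]
```

```bash
python3 -c "
from h import *
to([.40,-.295,.31],1.43)"
```

```text
rows: [-50.86  -2.21  -7.8 ] twist 1.525 j6 0.55 now [0.5159 0.2006 0.2311] cl.yaw -0.187
```

```bash
python3 -m pendant '90 -10 -0.5 -7.8 0.12;90 -51 -2.2 -7.8 1.53;90 -51 -2.2 -7.8 1.53;90 -51 -2.2 -7.8 1.53;90 -51 -2.2 -7.8 1.53;90 -51 -2.2 -7.8 1.53;90 -51 -2.2 -7.8 1.53;90 -51 -2.2 -7.8 1.53;90 -51 -2.2 -7.8 1.53;90 -51 -2.2 -7.8 1.53'; python3 -c "
from h import *
to([.40,-.295,.31],1.43)"
```

```text
time_s: 7.95
eef_pos: [0.423, -0.1955, 0.2987]
orientation: [-0.0, 0.998, 0.066, -0.0]
wrist_force: [1.7, 0.1, -0.5]
finger_gap: 0.0596
finger_force: 0.0
rows: [-3.6   9.55 -1.13] twist 0.274 j6 1.0 now [ 0.423  -0.1955  0.2987] cl.yaw -1.438
```

```bash
python3 -m pendant '90 -3.6 9.5 -1 0.12;90 -3.6 9.5 -1 0.27;90 -3.6 9.5 -1 0.27;90 -3.6 9.5 -1 0.27;90 -3.6 9.5 -1 0.27'; python3 - <<'E'
from h import *
d=snap('wrist','w3')
to([.48,-.3,.17],1.43)
for p in([.479,-.2993,.219],[.5653,-.3144,.21],[.4535,-.2984,.216]): print(proj(d,p))
E
```

```text
time_s: 8.37
eef_pos: [0.4012, -0.2932, 0.3082]
orientation: [-0.001, 0.998, -0.066, -0.001]
wrist_force: [0.3, -0.4, -0.6]
finger_gap: 0.0591
finger_force: 0.0
rows: [ 7.9  -0.23 13.81] twist 0.01 j6 1.07 now [ 0.4015 -0.2922  0.3082] cl.yaw -1.701
[322.29295786 106.01717318]
[326.71956141 -21.29019157]
[325.6923528 139.0094107]
```

View pics/w3.png

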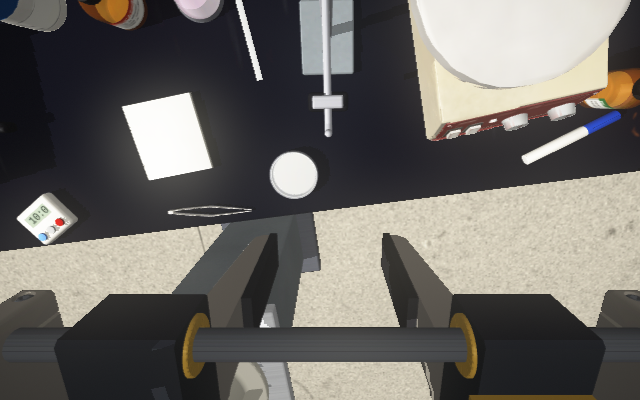

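The eye's top bar is at (328,101) and the prong's upturned tip at (328,134). The prong runs straight up the picture, aligned with tool x.

```bash
python3 - <<'E'
from h import *
d=snap('wrist')
g=d['frame'].astype(int); m=(g.min(2)>130).astype(np.uint8)
for v in (40,60,80,88,96,101,106,112,120,130,134): 
    r=np.where(m[v,305:350])[0]+305; print(v,r.min() if len(r) else None,r.max() if len(r) else None)
col=np.where(m[85:120,316])[0]+85; print('bar rows',col.min(),col.max()); col=np.where(m[110:145,327])[0]+110; print('tip',col.min(),col.max())
e=px(d,327.3,101,.219);p1=px(d,325.5,40,.213);t=px(d,327.8,134,.217);print(e,p1,t,np.arctan2(*(t-p1)[1::-1]))
f=d['frame']
for u,v in[(410,50)]:
  for z in(.1,.2): print(px(d,u,v,z))
E
```

```text
40 305 349
60 305 349
80 325 330
88 325 330
96 314 343
101 314 343
106 314 343
112 326 331
120 326 331
130 327 329
134 326 333
bar rows 96 108
tip 110 136
[ 0.48247642 -0.30247276  0.219     ] [ 0.52568411 -0.30686562  0.213     ] [ 0.45760499 -0.29952657  0.217     ] 3.0342055135700585
[ 0.52250985 -0.39604499  0.1       ]
[ 0.51199287 -0.3718354   0.2       ]
```

```bash
python3 - <<'E'
from h import *
to([.4817,-.3033,.155],-1.68)
E
```

```text
rows: [ 8.09  0.14 15.32] twist -0.02 j6 1.07 now [ 0.4018 -0.2917  0.3083] cl.yaw -1.7
```

```bash
python3 -m pendant '90 4 0 0 -0.02;90 8.1 0.1 0 -0.02;90 8.1 0.1 2 -0.02;90 8.1 0.1 6 -0.02;90 8.1 0.1 9 -0.02;90 8.1 0.1 12 -0.02;90 8.1 0.1 14 -0.02;90 8.1 0.1 15.3 -0.02;90 8.1 0.1 15.3 -0.02'; python3 - <<'E'
from h import *
to([.4817,-.3033,.155],-1.68)
snap('wrist','w4')
E
```

```text
time_s: 9.22
eef_pos: [0.4809, -0.3012, 0.1528]
orientation: [-0.002, 0.999, -0.054, -0.002]
wrist_force: [-0.1, 0.5, -0.3]
finger_gap: 0.0597
finger_force: 0.0
rows: [ 0.1   0.2  -0.22] twist 0.002 j6 1.12 now [ 0.4809 -0.3012  0.1528] cl.yaw -1.678
```

View pics/w4.png

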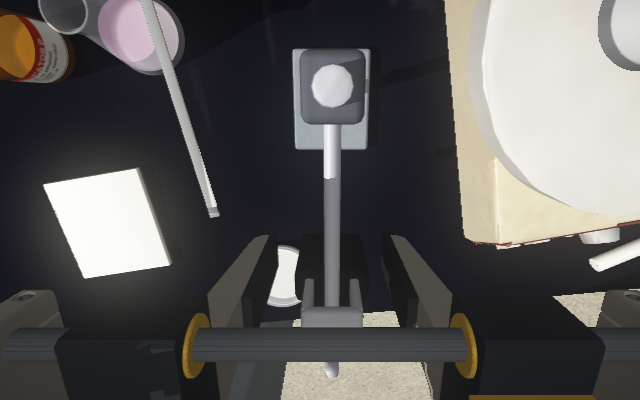

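The punch block sits centred between the open fingers, with the prong running straight up the picture at u≈331. I'll close, lift 9.5 mm and slide off.

```bash
python3 -m pendant '255 0 0 0 0;255 0 0 0 0;255 0 0 0 0;255 0 0 0 0;255 0 0 0 0;255 0 0 0 0;255 0 0 0 0;255 0 0 0 0';python3 -m pendant '255 0 0 -0.5 0;255 0 0 -0.95 0;255 0 0 -0.95 0;255 0 0 -0.95 0'; python3 -c "
from h import *
snap('scene','s1');d=snap('wrist');cv2.imwrite('pics/w5.png',d['frame'][200:,150:500,::-1])
import cv2
a=cv2.imread('pics/s1.png')[110:225,350:440];b=cv2.imread('pics/w5.png')
a=cv2.resize(a,(360,460));b=cv2.resize(b,(420,240));o=np.zeros((460,780,3),np.uint8);o[:,:360]=a;o[:240,360:]=b;cv2.imwrite('pics/m5.png',o)"
```

```text
time_s: 9.93
eef_pos: [0.4828, -0.3044, 0.1569]
orientation: [0.0, 0.998, -0.055, 0.001]
wrist_force: [-0.3, 1.1, 6.5]
finger_gap: 0.0341
finger_force: 29.9
time_s: 10.27
eef_pos: [0.4823, -0.3042, 0.1657]
orientation: [0.0, 0.998, -0.055, 0.0]
wrist_force: [0.1, 0.3, -2.5]
finger_gap: 0.0339
finger_force: 29.9
```

View pics/m5.png

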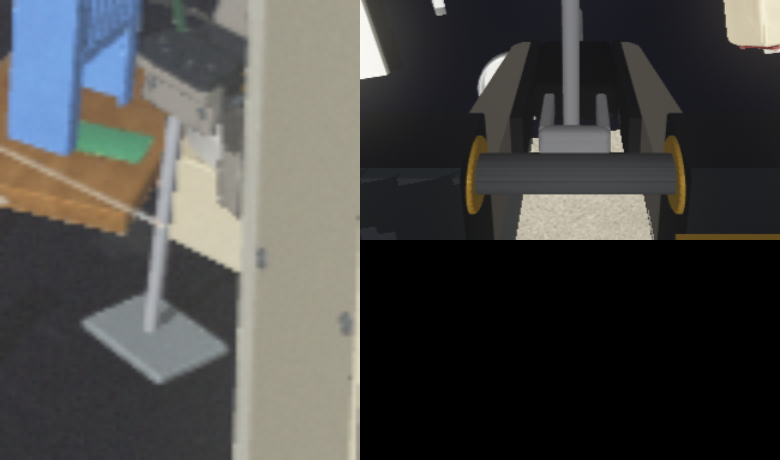

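```bash
python3 -m pendant '255 -1 0 0 0;255 -2 0 0 0;255 -3 0 0 0;255 -4 0 0 0;255 -5 0 0 0;255 -5.5 0 0 0;255 -5.5 0 0 0'; python3 -c "
from h import *
s,M=T();print(s['wrist_force'],s['finger_gap'])
to([.40,-.25,.30])"
```

```text
time_s: 10.95
eef_pos: [0.4263, -0.2978, 0.1657]
orientation: [-0.0, 0.998, -0.055, -0.0]
wrist_force: [0.5, 0.1, -2.6]
finger_gap: 0.034
finger_force: 29.9
[ 0.53635802  0.07904643 -2.59331515] 0.033995671557443236
rows: [ -3.15  -4.47 -13.43] twist 0 j6 1.07 now [ 0.4263 -0.2978  0.1657] cl.yaw -1.682
```

```bash
python3 -m pendant '255 -3 -20 -13 0;255 -3 -20 -13 0;255 -3 -20 -13 0;255 -3 -20 -13 0;255 -3 -20 -13 0;255 -3 -20 -13 0;255 -3 -20 -13 0'; python3 - <<'E'
from h import *
d=snap('wrist','w6')
s,M=T();p=s['eef_pos']
print('tip',proj(d,p+[0,0,-.076]),'shank',proj(d,p+[0,0,-.03]),'eye top',proj(d,p+[0,0,.062]))
cv2.imwrite('pics/w6.png',d['frame'][180:400,200:460,::-1].repeat(2,0).repeat(2,1))
to([.5201+.0007,.2258,.30])
E
```

```text
time_s: 11.53
eef_pos: [0.4215, -0.0926, 0.2994]
orientation: [-0.0, 0.999, -0.054, 0.003]
wrist_force: [1.2, -1.2, -2.2]
finger_gap: 0.0336
finger_force: 30.0
tip [330.13819781 207.99813317] shank [330.21152036 229.34317681] eye top [330.50885355 315.90030749]
rows: [  6.5  -32.89  -0.2 ] twist 0 j6 1.45 now [ 0.4211 -0.0943  0.2977] cl.yaw -1.678
```

View pics/w6.png

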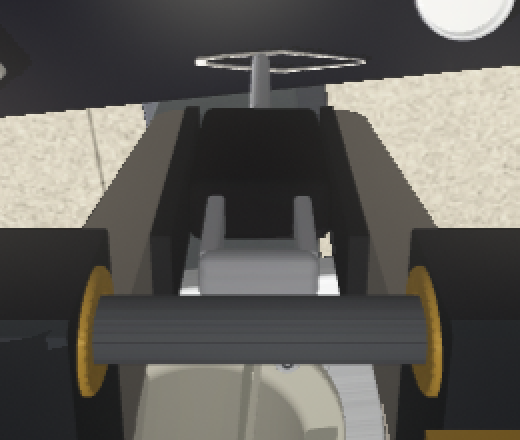

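```bash
python3 -m pendant '255 6.5 -32.9 0 0;255 6.5 -32.9 0 0;255 6.5 -32.9 0 0;255 6.5 -32.9 0 0;255 6.5 -32.9 0 0;255 6.5 -32.9 0 0;255 6.5 -32.9 0 0;255 6.5 -32.9 0 0;255 6.5 -32.9 0 0;255 6.5 -32.9 0 0'; python3 -m pendant '255 0 0 3 0;255 0 0 6 0;255 0 0 9 0;255 0 0 11 0;255 0 0 11 0;255 0 0 11 0'; python3 - <<'E'
from h import *
d=snap('wrist','w7')
s,M=T();p=s['eef_pos']
print(s['qpos'],'tip',proj(d,p+[0,0,-.076]),'d2',proj(d,[.5200,.2260,.09]),'d1',proj(d,[.5588,.2186,.09]))
cv2.imwrite('pics/w7.png',d['frame'][100:300,230:430,::-1].repeat(3,0).repeat(3,1))
to([.5201,.2258,.19])
E
```

```text
time_s: 12.42
eef_pos: [0.5213, 0.225, 0.2938]
orientation: [0.001, 0.999, -0.054, -0.001]
wrist_force: [-0.3, -0.3, -2.6]
finger_gap: 0.0338
finger_force: 30.0
time_s: 12.92
eef_pos: [0.5201, 0.2221, 0.1847]
orientation: [0.001, 0.998, -0.056, -0.001]
wrist_force: [0.6, 0.0, -2.1]
finger_gap: 0.0336
finger_force: 30.0
[ 4.01548874e-01  2.92760635e-01  1.78799060e+00 -3.27466080e-04
  1.06078834e+00  2.08384891e+00] tip [326.5568796  207.16256715] d2 [323.17308853 201.41372805] d1 [326.59063668 155.44765619]
rows: [-0.14 -0.28 -0.38] twist 0 j6 2.08 now [0.5212 0.2228 0.1862] cl.yaw -1.682
```

View pics/w7.png

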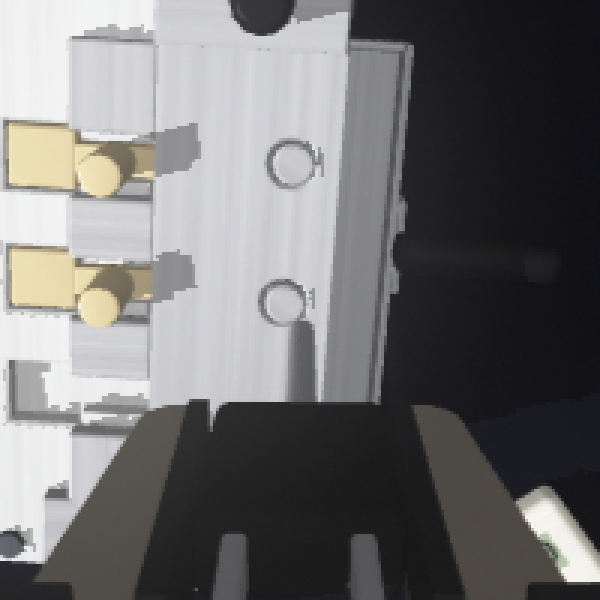

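The dowels appear at crop (291,163) and (282,302), and the punch shank end at crop (303,318), beside dowel 2. I'll let the arm settle and then measure the tip numerically against the dowel.

```bash
cat > tip.py <<'E'
from h import *
def look(zt=None):
    s0,_=T(); d=snap('wrist'); s,M=T(); p=s['eef_pos']
    print('pos before/after',np.round(s0['eef_pos'],4),np.round(p,4),'F',np.round(s['wrist_force'],1))
    zt=p[2]-.076
    g=cv2.cvtColor(d['frame'],cv2.COLOR_RGB2GRAY).astype(int)
    for v in range(196,234,3): print(v,g[v,316:346].tolist())
    print('tip pred',proj(d,p+[0,0,-.076]))
    c=cv2.resize(g[140:225,310:350].astype(np.uint8),None,fx=4,fy=4,interpolation=cv2.INTER_CUBIC)
    H=cv2.HoughCircles(c,cv2.HOUGH_GRADIENT,1,60,param1=100,param2=10,minRadius=22,maxRadius=36)
    for x,y,r in (H[0] if H is not None else []):
        u,v=310+(x-1.5)/4,140+(y-1.5)/4; print('circ',u,v,r/4,px(d,u,v,.09))
    return d,p
E
python3 -m pendant '255 0 0 0 0;255 0 0 0 0;255 0 0 0 0'; python3 -c "
from tip import *
look()"
```

```text
time_s: 13.22
eef_pos: [0.5215, 0.224, 0.187]
orientation: [-0.001, 0.998, -0.055, 0.001]
wrist_force: [0.7, -0.4, -2.6]
finger_gap: 0.0338
finger_force: 30.0
pos before/after [0.5215 0.224  0.187 ] [0.5213 0.224  0.1867] F [-0.2 -0.3 -1.5]
196 [205, 208, 206, 200, 174, 123, 111, 136, 145, 172, 176, 163, 152, 145, 125, 104, 102, 137, 210, 208, 206, 206, 203, 205, 208, 210, 202, 133, 132, 130]
199 [205, 208, 198, 134, 117, 127, 218, 206, 203, 202, 201, 200, 201, 199, 196, 190, 155, 124, 143, 211, 149, 203, 203, 205, 208, 208, 185, 133, 131, 132]
202 [205, 205, 195, 117, 110, 168, 207, 196, 196, 198, 201, 201, 202, 201, 200, 200, 198, 173, 144, 221, 136, 148, 202, 204, 209, 205, 168, 133, 131, 132]
205 [205, 205, 200, 176, 123, 128, 196, 206, 193, 194, 195, 195, 195, 197, 200, 200, 192, 119, 146, 210, 204, 202, 202, 206, 209, 203, 152, 132, 131, 133]
208 [204, 204, 202, 200, 198, 198, 164, 135, 141, 159, 167, 138, 119, 107, 97, 97, 97, 105, 160, 204, 203, 202, 203, 207, 209, 201, 134, 132, 129, 134]
211 [204, 203, 200, 198, 199, 202, 203, 203, 206, 204, 170, 135, 116, 103, 96, 96, 95, 
[... 568 characters left out ...]
6, 140, 121, 108, 99, 95, 94, 92, 92, 98, 150, 200, 202, 207, 206, 184, 133, 131, 130, 133, 134]
226 [202, 198, 197, 197, 199, 201, 201, 203, 203, 184, 138, 117, 105, 100, 95, 93, 92, 92, 98, 151, 198, 202, 207, 203, 166, 132, 128, 129, 132, 133]
229 [200, 197, 196, 196, 199, 201, 201, 203, 200, 168, 134, 114, 103, 97, 94, 92, 91, 91, 97, 150, 198, 203, 206, 201, 150, 131, 127, 130, 133, 131]
232 [198, 197, 196, 197, 201, 198, 201, 204, 199, 153, 132, 111, 102, 95, 93, 90, 91, 90, 91, 128, 198, 204, 205, 199, 133, 130, 126, 132, 132, 131]
tip pred [327.91676355 208.23255794]
circ 329.75 155.5 8.575 [0.55983927 0.21827885 0.09      ]
circ 326.75 201.25 8.275 [0.52085818 0.22520324 0.09      ]
```

```bash
python3 - <<'E'
from h import *
d=snap('wrist');s,M=T()
t=px(d,330.2,210.6,s['eef_pos'][2]-.076); D=[px(d,329.75,155.3,.09),px(d,326.5,201.1,.09)]
print(t,s['eef_pos'],t-s['eef_pos']); print(D, D[0]-D[1], np.linalg.norm((D[0]-D[1])))
print('to d2 rows cm',100*M.T@(D[1]-t), 'to d1',100*M.T@(D[0]-t))
print('step d1->d2 tool',100*M.T@(np.array([-.983,.182,0])*.04))
E
```

```text
[0.51885292 0.22245252 0.11048893] [0.52107813 0.22405189 0.18648893] [-0.00222521 -0.00159937 -0.076     ]
[array([0.55980361, 0.21826798, 0.09      ]), array([0.52085004, 0.22539766, 0.09      ])] [ 0.03895357 -0.00712968  0.        ] 0.03960066962772208
to d2 rows cm [ 0.16344497 -0.3132544   2.04932788] to d1 [ 4.11355266 -0.03262205  2.05433208]
step d1->d2 tool [-3.98818039 -0.29154706 -0.00504674]
```

```bash
python3 -m pendant '255 0.16 -0.31 0 0;255 0.16 -0.31 1 0;255 0.16 -0.31 1.6 0;255 0.16 -0.31 1.8 0;255 0.16 -0.31 2 0;255 0.16 -0.31 2.3 0;255 0.16 -0.31 2.6 0;255 0.16 -0.31 2.9 0'; python3 -m pendant '255 0 0 0.3 0;255 0 0 0.6 0;255 0 0 0.6 0'; python3 -m pendant '255 0 0 0.3 0;255 0 0 0.6 0;255 0 0 0.6 0'
```

```text
time_s: 13.98
eef_pos: [0.5228, 0.2269, 0.1568]
orientation: [-0.0, 0.998, -0.055, 0.0]
wrist_force: [-2.2, 0.4, 3.5]
finger_gap: 0.0338
finger_force: 30.0
time_s: 14.23
eef_pos: [0.5224, 0.2267, 0.1499]
orientation: [0.0, 0.998, -0.055, -0.0]
wrist_force: [0.2, 0.0, -2.2]
finger_gap: 0.0335
finger_force: 30.0
time_s: 14.48
eef_pos: [0.522, 0.2265, 0.1435]
orientation: [0.0, 0.998, -0.055, -0.001]
wrist_force: [-0.2, -0.2, -2.6]
finger_gap: 0.0341
finger_force: 30.0
```

```bash
python3 -m pendant '255 0 0 0.3 0;255 0 0 0.6 0;255 0 0 0.6 0'; python3 -m pendant '255 0 0 0.3 0;255 0 0 0.6 0;255 0 0 0.6 0';
```

```text
time_s: 14.73
eef_pos: [0.5221, 0.2266, 0.1377]
orientation: [0.0, 0.998, -0.055, -0.001]
wrist_force: [-0.5, 0.1, -3.1]
finger_gap: 0.0339
finger_force: 30.0
time_s: 14.98
eef_pos: [0.5223, 0.2267, 0.1319]
orientation: [0.0, 0.998, -0.055, -0.0]
wrist_force: [-0.2, 0.2, -2.7]
finger_gap: 0.0335
finger_force: 30.0
```

```bash
python3 -m pendant '255 0 0 -2 0;255 0 0 -5.5 0;255 0 0 -5.5 0;255 4 0.29 -5.5 0;255 4 0.29 -5.5 0;255 4 0.29 -5.5 0;255 4 0.29 -5.5 0;255 4 0.29 -5.5 0'; python3 - <<'E'
from h import *
d=snap('wrist');s,M=T();print(s['eef_pos'],s['wrist_force'])
g=cv2.cvtColor(d['frame'],cv2.COLOR_RGB2GRAY).astype(int)
c=proj(d,[.5208,.2254,.085]);d1=np.array([.5598,.2183,.09]);print('d2 at',c,'d1 at',proj(d,d1))
u,v=c.astype(int);print(g[v-6:v+7:2,u-9:u+10].tolist())
for v in range(196,226,3): print(v,g[v,312:346].tolist())
print('to d1 (tip offset assumed)',100*M.T@(d1-(s['eef_pos']+[-.0022,-.0016,-.076])))
E
```

```text
time_s: 15.65
eef_pos: [0.5611, 0.2194, 0.187]
orientation: [0.0, 0.998, -0.055, -0.001]
wrist_force: [-0.1, 0.3, -2.4]
finger_gap: 0.0339
finger_force: 30.0
[0.56110835 0.21951579 0.18712411] [-0.31808241 -1.03364288 -2.28537773]
d2 at [326.30085228 241.24103788] d1 at [329.31757537 201.3835648 ]
[[44, 43, 43, 43, 43, 42, 43, 42, 41, 41, 41, 41, 40, 41, 40, 40, 39, 40, 39], [43, 43, 42, 43, 43, 42, 42, 41, 41, 41, 40, 40, 41, 40, 39, 39, 39, 38, 38], [43, 42, 43, 41, 42, 41, 41, 41, 40, 41, 40, 39, 40, 39, 39, 38, 38, 38, 37], [42, 41, 41, 41, 41, 40, 40, 40, 39, 40, 39, 39, 39, 38, 38, 37, 38, 37, 37], [41, 41, 41, 40, 40, 40, 39, 38, 38, 39, 38, 38, 38, 38, 38, 37, 37, 37, 36], [41, 40, 40, 40, 39, 39, 39, 38, 38, 38, 37, 37, 38, 37, 36, 37, 37, 36, 37], [40, 39, 39, 39, 38, 39, 38, 38, 38, 37, 37, 36, 38, 36, 36, 36, 36, 36, 35]]
196 [211, 211, 214, 217, 214, 211, 210, 210, 211, 209, 201, 139, 118, 144, 142, 181, 186, 173, 160, 159, 143, 135, 117, 132, 228, 206, 155, 212, 208, 204, 205, 208, 207, 169]
199 [211, 211, 215, 218, 214, 211, 210, 210, 208, 180, 118, 122, 186, 218, 204,
[... 837 characters left out ...]
, 206, 202, 206, 209, 202, 157, 134, 114, 105, 98, 96, 97, 95, 122, 214, 212, 211, 209, 205, 204, 208, 211, 203, 133, 132]
217 [210, 213, 216, 212, 209, 209, 209, 210, 207, 204, 202, 207, 208, 197, 152, 130, 112, 103, 98, 96, 95, 96, 112, 187, 211, 210, 208, 205, 206, 209, 209, 186, 133, 132]
220 [210, 214, 216, 211, 209, 209, 209, 208, 206, 205, 204, 208, 207, 195, 146, 126, 110, 102, 97, 97, 94, 94, 111, 186, 210, 210, 207, 204, 206, 209, 206, 169, 133, 133]
223 [210, 213, 214, 210, 208, 206, 209, 209, 206, 203, 203, 208, 205, 188, 142, 124, 110, 102, 97, 96, 94, 93, 102, 160, 210, 208, 206, 203, 208, 211, 205, 151, 132, 134]
to d1 (tip offset assumed) [ 0.08663885 -0.04883653  2.1123009 ]
```

```bash
python3 -m pendant '255 0.1 -0.05 1 0;255 0.1 -0.05 1.6 0;255 0.1 -0.05 2 0;255 0.1 -0.05 2.3 0;255 0.1 -0.05 2.6 0;255 0.1 -0.05 2.9 0;255 0.1 -0.05 3.2 0'; python3 -m pendant '255 0 0 0.3 0;255 0 0 0.6 0;255 0 0 0.9 0;255 0 0 1.2 0;255 0 0 1.2 0'; python3 -m pendant '255 0 0 0.3 0;255 0 0 0.6 0;255 0 0 0.9 0;255 0 0 1.2 0;255 0 0 1.2 0';python3 -m pendant '255 0 0 -2 0;255 0 0 -5.5 0;255 0 0 -5.5 0;255 -7.98 -0.58 -5.5 0;255 -7.98 -0.58 -5.5 0;255 -7.98 -0.58 -5.5 0;255 -7.98 -0.58 -5.5 0;255 -7.98 -0.58 -5.5 0'; python3 - <<'E'
from h import *
d=snap('wrist');s,M=T();print(s['eef_pos'],s['wrist_force'])
g=cv2.cvtColor(d['frame'],cv2.COLOR_RGB2GRAY).astype(int)
for z in(.09,):
  for p in([.5598,.2183,z],[.5208,.2254,z]):
    c=proj(d,p).round().astype(int); print(c,g[c[1]-8:c[1]+9:4,c[0]-10:c[0]+11:2].tolist())
d3=np.array([.5208,.2254,.09])+np.array([-.0393,.0073,0])
for v in range(196,226,3): print(v,g[v,312:346].tolist())
print('to d3',100*M.T@(d3-(s['eef_pos']+[-.0022,-.0016,-.076])))
E
```

```text
time_s: 16.28
eef_pos: [0.5632, 0.2201, 0.1558]
orientation: [-0.0, 0.998, -0.055, 0.0]
wrist_force: [-0.7, 0.9, 3.7]
finger_gap: 0.034
finger_force: 30.0
time_s: 16.7
eef_pos: [0.5622, 0.2194, 0.1422]
orientation: [0.001, 0.998, -0.055, -0.001]
wrist_force: [0.2, -0.2, -1.7]
finger_gap: 0.034
finger_force: 30.0
time_s: 17.12
eef_pos: [0.5626, 0.2197, 0.1307]
orientation: [0.0, 0.998, -0.055, -0.001]
wrist_force: [-1.6, 0.3, -2.8]
finger_gap: 0.0341
finger_force: 30.0
time_s: 17.78
eef_pos: [0.4852, 0.2348, 0.187]
orientation: [-0.0, 0.999, -0.055, 0.001]
wrist_force: [0.5, 0.3, -1.8]
finger_gap: 0.0337
finger_force: 30.0
[0.48561317 0.2347068  0.1869348 ] [-0.08133884 -0.11100418 -2.06520405]
[338 109] [[211, 208, 202, 159, 135, 190, 163, 195, 211, 213, 211], [211, 178, 141, 143, 141, 142, 138, 134, 131, 228, 155], [208, 120, 116, 137, 139, 135, 131, 137, 136, 202, 216], [210, 161, 126, 137, 138, 138, 138, 126, 114, 222, 210], [210, 203, 201, 132, 122, 116, 118, 191, 210, 210, 209]]
[334 158] [[208, 205, 200, 204, 200, 190, 192, 198, 207, 209, 208], [208, 201, 121, 136, 137, 137, 13
[... 1260 characters left out ...]
, 199, 198, 197, 197, 197, 197, 195, 195, 194, 190, 153, 130, 112, 102, 95, 94, 94, 93, 115, 200, 202, 202, 199, 197, 196, 195, 197, 202, 204, 193]
217 [200, 201, 198, 199, 199, 196, 195, 197, 198, 197, 196, 194, 193, 188, 148, 126, 109, 100, 95, 94, 93, 93, 106, 176, 202, 201, 196, 195, 194, 195, 198, 203, 204, 189]
220 [200, 200, 197, 198, 198, 196, 196, 197, 197, 197, 195, 195, 192, 185, 143, 123, 107, 99, 95, 93, 92, 91, 106, 177, 202, 200, 196, 194, 195, 195, 198, 203, 198, 145]
223 [199, 198, 196, 197, 196, 196, 195, 197, 196, 196, 193, 193, 193, 179, 139, 120, 106, 99, 94, 93, 91, 91, 98, 152, 201, 198, 195, 194, 194, 194, 199, 203, 193, 99]
to d3 [-0.18927325  0.06296192  2.09311387]
```

```bash
python3 -m pendant '255 -0.15 0.09 1 0;255 -0.15 0.09 1.6 0;255 -0.15 0.09 2 0;255 -0.15 0.09 2.3 0;255 -0.15 0.09 2.6 0;255 -0.15 0.09 2.9 0;255 -0.15 0.09 3.2 0'; python3 -m pendant '255 0 0 0.3 0;255 0 0 0.6 0;255 0 0 0.9 0;255 0 0 1.2 0;255 0 0 1.2 0'; python3 -m pendant '255 0 0 0.3 0;255 0 0 0.6 0;255 0 0 0.9 0;255 0 0 1.2 0;255 0 0 1.2 0';python3 -m pendant '255 0 0 -2 0;255 0 0 -5.5 0;255 0 0 -8 0;255 0 0 -12 0;255 -4 0 -13 0;255 -8 0 -13 0;255 -8 0 -13 0;255 -8 0 -13 0'; python3 - <<'E'
from h import *
d=snap('wrist');s,M=T();print(s['eef_pos'],s['wrist_force'])
g=cv2.cvtColor(d['frame'],cv2.COLOR_RGB2GRAY).astype(int)
for p in([.5598,.2183,.09],[.5208,.2254,.09],[.4815,.2327,.09]):
    c=proj(d,p).round().astype(int); print(c,g[c[1]-6:c[1]+7:3,c[0]-8:c[0]+9:2].tolist())
to([.425,-.2978,.30],-1.682)
E
```

```text
time_s: 18.42
eef_pos: [0.4832, 0.2338, 0.1547]
orientation: [-0.0, 0.998, -0.055, 0.0]
wrist_force: [-0.2, -0.9, 2.6]
finger_gap: 0.0338
finger_force: 30.0
time_s: 18.83
eef_pos: [0.4819, 0.2333, 0.1414]
orientation: [0.0, 0.998, -0.055, -0.001]
wrist_force: [0.4, -0.4, -2.1]
finger_gap: 0.0337
finger_force: 30.0
time_s: 19.25
eef_pos: [0.4824, 0.2335, 0.1298]
orientation: [0.0, 0.998, -0.055, -0.0]
wrist_force: [-0.7, 0.7, -2.8]
finger_gap: 0.0337
finger_force: 30.0
time_s: 19.92
eef_pos: [0.4019, 0.2426, 0.2611]
orientation: [-0.0, 0.999, -0.054, 0.0]
wrist_force: [0.3, 0.2, -2.7]
finger_gap: 0.0336
finger_force: 30.0
[0.40315663 0.24272262 0.26102564] [-0.39713324 -0.36487524 -2.35614706]
[336  14] [[215, 210, 157, 138, 146, 176, 209, 221, 218], [212, 111, 98, 101, 100, 105, 163, 228, 161], [182, 103, 101, 91, 98, 89, 101, 188, 220], [184, 101, 116, 149, 146, 119, 99, 133, 218], [210, 128, 147, 150, 146, 143, 143, 220, 216]]
[332  60] [[213, 213, 206, 149, 136, 171, 200, 220, 218], [213, 180, 96, 105, 112, 114, 105, 209, 209], [209, 115, 122, 150, 150, 150, 142, 119, 223], [213, 126, 148, 149, 148, 148, 144, 143, 223], [213, 204, 140, 146, 141, 133, 144, 203, 214]]
[329 103] [[208, 207, 201, 147, 145, 143, 200, 214, 209], [207, 197, 127, 146, 146, 147, 141, 154, 209], [207, 138, 136, 144, 140, 134, 141, 138, 226], [207, 159, 130, 143, 143, 143, 125, 152, 210], [207, 204, 164, 123, 137, 129, 165, 211, 205]]
rows: [ 8.06 53.49 -3.92] twist 0.002 j6 2.22 now [0.4032 0.2427 0.261 ] cl.yaw -1.68
```

```bash
python3 -m pendant '255 8 53.5 -3.9 0;255 8 53.5 -3.9 0;255 8 53.5 -3.9 0;255 8 53.5 -3.9 0;255 8 53.5 -3.9 0;255 8 53.5 -3.9 0;255 8 53.5 -3.9 0;255 8 53.5 -3.9 0;255 8 53.5 -3.9 0;255 8 53.5 -3.9 0'; python3 -c "
from h import *
to([.423,-.2975,.30],-1.682)"
```

```text
time_s: 20.8
eef_pos: [0.4194, -0.1759, 0.2907]
orientation: [0.0, 0.998, -0.056, 0.0]
wrist_force: [0.8, 1.2, -1.5]
finger_gap: 0.0333
finger_force: 30.0
rows: [ 1.7  12.05 -0.93] twist 0.0 j6 1.28 now [ 0.4194 -0.1759  0.2907] cl.yaw -1.682
```

```bash
python3 -m pendant '255 1.7 4 0 0;255 1.7 8 0 0;255 1.7 12 0 0;255 1.7 12 0 0;255 1.7 12 0 0;255 1.7 12 0 0'; python3 -m pendant '255 0 0 3 0;255 0 0 6 0;255 0 0 9 0;255 0 0 11 0;255 0 0 12.4 0;255 0 0 12.4 0;255 0 0 12.4 0;255 0 0 12.4 0'; python3 - <<'E'
from h import *
to([.4263,-.2978,.1663],-1.682)
d=snap('wrist')
m=d['frame'].astype(int).min(2)
for v in(200,230,250,260,270,280,290): print(v,m[v,310:352:2].tolist())
print(m[240:330:3,330].tolist()); print('tip pred',proj(d,[.457,-.2996,.217]),'prong',proj(d,[.4823,-.3042,.213]))
E
```

```text
time_s: 21.3
eef_pos: [0.4228, -0.2945, 0.2899]
orientation: [-0.0, 0.998, -0.056, -0.0]
wrist_force: [1.1, 1.0, -2.0]
finger_gap: 0.034
finger_force: 30.0
time_s: 21.97
eef_pos: [0.4238, -0.2937, 0.1676]
orientation: [0.0, 0.999, -0.055, 0.001]
wrist_force: [0.6, -0.5, -1.4]
finger_gap: 0.0337
finger_force: 30.0
rows: [0.29 0.38 0.13] twist 0.002 j6 1.07 now [ 0.4238 -0.2937  0.1676] cl.yaw -1.68
200 [35, 35, 35, 34, 34, 33, 32, 31, 37, 82, 114, 123, 128, 127, 122, 113, 69, 30, 31, 31, 30]
230 [209, 204, 45, 35, 34, 34, 33, 54, 129, 100, 89, 106, 107, 105, 92, 33, 32, 31, 31, 30, 30]
250 [34, 32, 33, 32, 32, 31, 30, 30, 30, 29, 28, 29, 28, 27, 27, 26, 26, 26, 25, 24, 25]
260 [31, 31, 30, 31, 29, 30, 28, 29, 28, 27, 27, 27, 27, 26, 26, 25, 25, 25, 24, 24, 25]
270 [30, 30, 29, 29, 29, 28, 29, 29, 28, 27, 26, 28, 27, 26, 26, 26, 25, 26, 25, 25, 25]
280 [86, 47, 29, 30, 30, 29, 29, 29, 29, 29, 28, 29, 29, 28, 28, 29, 28, 28, 38, 85, 87]
290 [82, 58, 28, 29, 28, 29, 28, 29, 29, 27, 27, 28, 27, 28, 28, 28, 27, 27, 37, 81, 87]
[30, 30, 30, 28, 29, 28, 28, 27, 26, 27, 26, 29, 28, 28, 28, 28, 28, 27, 28, 27, 177, 167, 86, 105, 120, 124, 122, 124, 126, 82]
tip pred [331.81561964 226.77205838] prong [336.52129717 161.25021794]
```

```bash
python3 -m pendant '255 0 0.38 0.13 0;255 0 0.38 0.13 0;255 0 0.38 0.13 0'; python3 - <<'E'
from h import *
to([.4823,-.3042,.1663],-1.682)
E
```

```text
time_s: 22.27
eef_pos: [0.4228, -0.2981, 0.1659]
orientation: [0.0, 0.998, -0.055, 0.001]
wrist_force: [0.4, -0.6, -2.3]
finger_gap: 0.0338
finger_force: 30.0
rows: [ 5.98 -0.05 -0.04] twist 0.001 j6 1.06 now [ 0.4228 -0.2981  0.1659] cl.yaw -1.681
```

```bash
python3 -m pendant '255 1 -0.05 -0.03 0;255 2 -0.05 -0.03 0;255 3 -0.05 -0.03 0;255 4 -0.05 -0.03 0;255 5 -0.05 -0.03 0;255 6 -0.05 -0.03 0;255 6 -0.05 -0.03 0;255 6 -0.05 -0.03 0'; python3 -m pendant '255 0 0 0.3 0;255 0 0 0.5 0;255 0 0 0.7 0;255 0 0 0.8 0;255 0 0 0.8 0'
```

```text
time_s: 22.93
eef_pos: [0.4826, -0.3037, 0.1652]
orientation: [-0.0, 0.998, -0.055, -0.0]
wrist_force: [-0.7, 0.2, -2.8]
finger_gap: 0.0336
finger_force: 30.0
time_s: 23.35
eef_pos: [0.4817, -0.3037, 0.1573]
orientation: [-0.0, 0.998, -0.055, -0.0]
wrist_force: [0.9, 0.8, -2.2]
finger_gap: 0.0339
finger_force: 30.0
```

```bash
python3 -m pendant '255 0 0 0.1 0;255 0 0 0.1 0;255 0 0 0.1 0'; python3 -m pendant '255 0 0 0.1 0;255 0 0 0.1 0;255 0 0 0.1 0'
```

```text
time_s: 23.6
eef_pos: [0.482, -0.3039, 0.157]
orientation: [0.0, 0.998, -0.055, 0.0]
wrist_force: [-2.9, 1.1, 4.4]
finger_gap: 0.0338
finger_force: 30.0
time_s: 23.85
eef_pos: [0.4822, -0.3039, 0.1568]
orientation: [0.0, 0.998, -0.055, 0.0]
wrist_force: [-5.8, 3.9, 12.2]
finger_gap: 0.0335
finger_force: 30.0
```

Seated. Release by opening to the previous 60 mm, then rise.

```bash
python3 -m pendant '200 0 0 -0.1 0;170 0 0 -0.1 0;140 0 0 -0.1 0;110 0 0 -0.1 0;90 0 0 -0.1 0;90 0 0 -0.1 0;90 0 0 -0.1 0;90 0 0 -0.1 0'; python3 -m pendant '90 0 0 -2 0;90 0 0 -5 0;90 0 0 -8 0;90 0 0 -12 0;90 0 0 -15 0;90 0 0 -15 0;90 -8 0 -15 0;90 -8 0 -15 0;90 -8 0 -15 0'; python3 - <<'E'
from h import *
d=snap('wrist');m=(d['frame'].astype(int).min(2)>130).astype(np.uint8)
for v in (80,88,96,101,106,112,120,134):
    r=np.where(m[v,300:360])[0]+300; print(v,r.min() if len(r) else None,r.max() if len(r) else None)
to([.44,-.02,.30],-.1)
E
```

```text
time_s: 24.52
eef_pos: [0.4822, -0.3038, 0.1564]
orientation: [-0.0, 0.998, -0.055, -0.0]
wrist_force: [-0.0, 0.1, 0.3]
finger_gap: 0.0595
finger_force: 0.0
time_s: 25.27
eef_pos: [0.3973, -0.2935, 0.3057]
orientation: [-0.001, 0.998, -0.055, -0.002]
wrist_force: [1.0, -0.6, -0.0]
finger_gap: 0.0595
finger_force: 0.0
80 325 331
88 325 330
96 315 345
101 315 345
106 325 331
112 325 331
120 326 330
134 None None
rows: [  0.92 -27.71   0.63] twist 1.559 j6 1.05 now [ 0.4    -0.2944  0.3062] cl.yaw -1.682
```

```bash
python3 -m pendant '140 0 -28 0 -1.25;140 0 -28 0 -1.25;140 0 -28 0 -1.25;140 0 -28 0 -1.25;140 0 -28 0 -1.25;140 0 -28 0 -1.25;140 0 -28 0 -1.25;140 0 -28 0 -1.25;140 0 -28 0 -1.25;140 0 -28 0 -1.25'; python3 - <<'E'
from h import *
to([.6007,.2219,.30],1.127)
E
```

```text
time_s: 26.15
eef_pos: [0.4343, -0.0155, 0.3064]
orientation: [0.0, 0.84, 0.543, 0.0]
wrist_force: [0.4, 0.4, -0.6]
finger_gap: 0.0413
finger_force: 0.0
rows: [28.48  5.44  0.65] twist -1.55 j6 0.38 now [ 0.4343 -0.0155  0.3064] cl.yaw -0.423
```

```bash
python3 -m pendant '140 28.4 5.4 0 -1.24;140 28.4 5.4 0 -1.24;140 28.4 5.4 0 -1.24;140 28.4 5.4 0 -1.24;140 28.4 5.4 0 -1.24;140 28.4 5.4 0 -1.24;140 28.4 5.4 0 -1.24;140 28.4 5.4 0 -1.24;140 28.4 5.4 0 -1.24;140 28.4 5.4 0 -1.24'; python3 -m pendant '140 0 0 0 -0.31;140 0 0 0 -0.31;140 0 0 0 -0.31;140 0 0 0 -0.31'; python3 - <<'E'
from h import *
to([.6007,.2219,.098],1.127)
d=snap('wrist','w8'); print('knob',proj(d,[.6007,.2219,.111]))
hsv=cv2.cvtColor(d['frame'],cv2.COLOR_RGB2GRAY)
u,v=proj(d,[.6007,.2219,.111]).astype(int)
for y in range(v-24,v+25,4): print(y,hsv[y,u-24:u+25:3].tolist())
E
```

```text
time_s: 26.98
eef_pos: [0.6019, 0.2204, 0.3052]
orientation: [-0.0, 0.368, 0.93, -0.0]
wrist_force: [0.4, -0.0, -0.3]
finger_gap: 0.0415
finger_force: 0.0
time_s: 27.32
eef_pos: [0.6017, 0.2195, 0.3059]
orientation: [-0.0, 0.223, 0.975, 0.0]
wrist_force: [0.7, 0.5, -0.7]
finger_gap: 0.041
finger_force: 0.0
rows: [ 0.19  0.18 20.79] twist -0.005 j6 -0.77 now [0.6017 0.2195 0.3059] cl.yaw 1.122
knob [331.90397182 172.74298299]
148 [206, 210, 211, 212, 207, 205, 210, 215, 206, 210, 210, 205, 211, 209, 209, 207, 209]
152 [210, 207, 214, 206, 210, 205, 210, 214, 208, 210, 211, 205, 209, 206, 213, 205, 211]
156 [136, 203, 211, 207, 214, 206, 208, 210, 211, 207, 209, 207, 205, 207, 208, 237, 242]
160 [62, 206, 210, 212, 206, 206, 203, 207, 214, 204, 210, 210, 210, 209, 207, 209, 241]
164 [37, 132, 202, 212, 204, 209, 210, 210, 209, 208, 207, 207, 204, 206, 207, 203, 241]
168 [36, 38, 209, 207, 207, 207, 201, 43, 50, 51, 136, 207, 207, 202, 201, 203, 230]
172 [36, 36, 156, 202, 136, 134, 74, 50, 52, 51, 63, 204, 202, 199, 199, 201, 204]
176 [34, 35, 48, 135, 133, 132, 73, 47, 49, 49, 57, 202, 203, 211, 110, 44, 49]
180 [33, 34, 34, 134, 129, 131, 133, 102, 42, 41, 40, 40, 41, 45, 46, 47, 48]
184 [32, 33, 34, 69, 120, 36, 36, 37, 37, 38, 39, 39, 44, 44, 44, 44, 45]
188 [32, 32, 33, 34, 34, 34, 34, 36, 36, 37, 42, 41, 43, 43, 43, 43, 43]
192 [30, 31, 31, 31, 33, 33, 33, 34, 39, 40, 40, 41, 41, 41, 42, 42, 43]
196 [30, 30, 31, 32, 36, 37, 37, 37, 38, 38, 38, 39, 39, 40, 41, 40, 41]
```

```bash
python3 -m pendant '140 0.2 0.2 4 0;140 0.2 0.2 8 0;140 0.2 0.2 12 0;140 0.2 0.2 16 0;140 0.2 0.2 19 0;140 0.2 0.2 20.7 0;140 0.2 0.2 20.7 0;140 0.2 0.2 20.7 0'; python3 -m pendant '188 0 0 0 0;188 0 0 0 0;188 0 0 0 0;188 0 0 0 0';python3 - <<'E'
from h import *
P=np.array([.4480,.2945]);s,M=T();p=s['eef_pos'];print(p,s['finger_gap'],s['wrist_force'])
v=p[:2]-P;r=np.linalg.norm(v);a0=np.arctan2(v[1],v[0]);print(r,a0)
for i in range(1,16):
    a=a0-.1*i;q=P+.170*np.array([np.cos(a),np.sin(a)]);print(i,np.round(100*M.T@np.array([*(q-p[:2]),0]),1)[:2])
E
```

```text
time_s: 28.03
eef_pos: [0.6, 0.2215, 0.0988]
orientation: [-0.001, 0.225, 0.974, -0.0]
wrist_force: [-0.1, -0.1, 0.6]
finger_gap: 0.0414
finger_force: 0.0
time_s: 28.37
eef_pos: [0.601, 0.2217, 0.101]
orientation: [0.001, 0.224, 0.975, 0.001]
wrist_force: [-1.1, -0.1, -0.7]
finger_gap: 0.0239
finger_force: 0.0
[0.60102059 0.22173721 0.1009756 ] 0.02389528772962345 [-1.08822133 -0.0547501  -0.6615585 ]
0.1694394421475869 -0.443864187240385
1 [ 0.  -1.7]
2 [ 0.3 -3.4]
3 [ 0.7 -5. ]
4 [ 1.2 -6.6]
5 [ 2.  -8.2]
6 [ 2.8 -9.6]
7 [  3.9 -11. ]
8 [  5.  -12.2]
9 [  6.3 -13.4]
10 [  7.6 -14.4]
11 [  9.1 -15.2]
12 [ 10.7 -15.9]
13 [ 12.3 -16.5]
14 [ 13.9 -16.9]
15 [ 15.6 -17.1]
```

```bash
python3 -m pendant '188 0 -1.7 0.3 0.1;188 0.3 -3.4 0.3 0.2;188 0.7 -5 0.3 0.3;188 1.2 -6.6 0.3 0.4;188 2 -8.2 0.3 0.5;188 2.8 -9.6 0.3 0.6;188 3.9 -11 0.3 0.7;188 5 -12.2 0.3 0.8;188 6.3 -13.4 0.3 0.9;188 7.6 -14.4 0.3 1'; python3 - <<'E'
from h import *
P=np.array([.4480,.2945]);s,M=T();p=s['eef_pos'];print(p,s['finger_gap'],s['wrist_force'])
v=p[:2]-P;r=np.linalg.norm(v);a0=np.arctan2(v[1],v[0]);print(r,a0)
for a in np.arange(a0,-2.06,-.1):
    q=P+.170*np.array([np.cos(a),np.sin(a)]);print(round(a,2),np.round(100*M.T@np.array([*(q-p[:2]),0]),1)[:2])
E
```

```text
time_s: 29.2
eef_pos: [0.4692, 0.125, 0.0975]
orientation: [0.001, 0.666, 0.746, 0.001]
wrist_force: [1.8, 0.7, 0.3]
finger_gap: 0.0242
finger_force: 0.8
[0.46924924 0.12500347 0.09746443] 0.024249055391715565 [1.80011578 0.66987711 0.30509281]
0.17082331024365768 -1.4460801843575182
-1.45 [ 0.1 -0. ]
-1.55 [ 0.1 -1.7]
-1.65 [ 0.4 -3.4]
-1.75 [ 0.8 -5. ]
-1.85 [ 1.3 -6.6]
-1.95 [ 2.1 -8.2]
-2.05 [ 2.9 -9.6]
```

```bash
python3 -m pendant '188 0.1 -1.7 0 0.1;188 0.4 -3.4 0 0.2;188 0.8 -5 0 0.3;188 1.3 -6.6 0 0.4;188 2.1 -8.2 0 0.5;188 2.1 -8.2 0 0.5'; python3 -m pendant '140 0 0.3 0 0;140 0 0.3 0 0;140 0 0.3 0 0;140 0 0.3 0 0;140 0 0.3 -4 0;140 0 0.3 -8 0;140 0 0.3 -12 0;140 0 0.3 -16 0;140 0 0.3 -16 0'; python3 - <<'E'
from h import *
to([.51,.18,.25],1.388)
d=snap('top'); cv2.imwrite('pics/t2.png',cv2.resize(d['frame'][140:270,205:390,::-1],None,fx=4,fy=4,interpolation=cv2.INTER_CUBIC))
E
```

```text
time_s: 29.7
eef_pos: [0.3827, 0.1363, 0.0969]
orientation: [-0.0, 0.829, 0.559, -0.0]
wrist_force: [-0.7, -0.2, -0.3]
finger_gap: 0.0241
finger_force: 0.0
time_s: 30.45
eef_pos: [0.3919, 0.1362, 0.2637]
orientation: [0.001, 0.828, 0.561, 0.005]
wrist_force: [1.6, 0.1, -0.1]
finger_gap: 0.0414
finger_force: 0.0
rows: [8.44 9.33 1.5 ] twist 1.373 j6 0.71 now [0.3919 0.1362 0.2637] cl.yaw -0.38
```

View pics/t2.png

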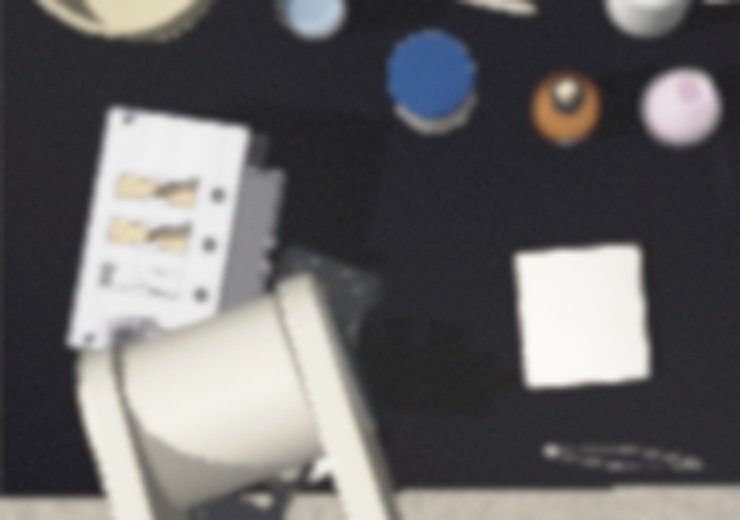

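The cover is open, both castings are exposed, all three bores are dark, and the tile is undisturbed at crop (582,315). Next is casting 1.

```bash
python3 -m pendant '140 7 8 0 0.12;140 14 14 0 1.25;140 14 14 0 1.25;140 14 14 0 1.25;140 14 14 0 1.25;140 14 14 0 1.25;140 14 14 0 1.25;140 14 14 0 1.25;140 14 14 0 1.25;140 14 14 0 1.25'; python3 - <<'E'
from h import *
to([.5655,.269,.25],1.388)
E
```

```text
time_s: 31.33
eef_pos: [0.5696, 0.2125, 0.2545]
orientation: [0.001, 1.0, -0.03, -0.001]
wrist_force: [-0.6, -0.4, 0.3]
finger_gap: 0.0413
finger_force: 0.0
rows: [-0.75 -5.61  0.45] twist 0.122 j6 1.99 now [0.5696 0.2125 0.2545] cl.yaw -1.632
```

```bash
python3 -m pendant '140 -0.7 -5.6 3 0.12;140 -0.7 -5.6 3 0.12;140 -0.7 -5.6 3 0.12;140 -0.7 -5.6 3 0.12'; python3 - <<'E'
from h import *
to([.5655,.269,.0835],1.388)
d=snap('wrist'); h=cv2.cvtColor(d['frame'],cv2.COLOR_RGB2HSV)
m=((h[...,0]>15)&(h[...,0]<32)&(h[...,1]>60)).astype(np.uint8); print([proj(d,[x,y,.103]).round(1) for x,y in((.5655,.269),(.530,.2755))])
n,l,st,c=cv2.connectedComponentsWithStats(m)
for i in range(1,n):
    if st[i][4]>60 and 60<c[i][1]<300: print(st[i],c[i].round(1))
g=cv2.cvtColor(d['frame'],cv2.COLOR_RGB2GRAY)
u,v=proj(d,[.5655,.269,.103]).astype(int)
for y in range(v-16,v+20,3): print(y,g[y,u-20:u+21:2].tolist())
E
```

```text
time_s: 31.67
eef_pos: [0.5651, 0.2693, 0.2243]
orientation: [0.001, 0.996, -0.086, -0.002]
wrist_force: [0.2, -0.4, -0.1]
finger_gap: 0.0414
finger_force: 0.0
rows: [ 8.000e-02 -1.000e-02  1.408e+01] twist 0.01 j6 2.19 now [0.5651 0.2693 0.2243] cl.yaw -1.743
[array([328. , 191.8]), array([327.7, 227.9])]
[ 604   35   36   50 1235] [623.7  61.9]
[299 177  28  18  74] [316.5 184.3]
[334 178  26  17 224] [347.7 183.8]
[300 212  35  22 279] [315.1 220.7]
[333 212  26  16 251] [347.6 218.2]
175 [241, 243, 242, 234, 234, 236, 244, 246, 244, 244, 243, 242, 244, 243, 240, 244, 243, 244, 244, 178, 183]
178 [185, 184, 184, 184, 183, 168, 195, 244, 244, 244, 243, 243, 243, 243, 240, 185, 166, 146, 154, 153, 153]
181 [222, 221, 221, 220, 220, 199, 117, 107, 141, 142, 145, 139, 121, 122, 124, 124, 121, 151, 158, 158, 158]
184 [222, 222, 221, 221, 220, 213, 223, 223, 219, 156, 129, 123, 121, 117, 158, 158, 159, 146, 157, 157, 158]
187 [222, 222, 221, 221, 221, 214, 224, 223, 213, 149, 133, 179, 126, 118, 128, 157, 157, 146, 173, 224, 224]
190 [222, 222, 222, 221, 221, 208, 207, 206, 229, 230, 225, 223, 220, 214, 149, 237, 238, 216, 224, 224, 224]
193 [223, 222, 221, 222, 221, 207, 179, 240, 239, 227, 225, 223, 220, 216, 187, 244, 160, 231, 224, 224, 223]
196 [198, 201, 200, 200, 203, 201, 202, 204, 201, 232, 225, 223, 221, 215, 176, 202, 201, 203, 200, 187, 188]
199 [241, 243, 243, 243, 244, 243, 244, 245, 243, 244, 242, 239, 244, 242, 240, 243, 242, 243, 243, 243, 243]
202 [241, 242, 243, 243, 244, 242, 244, 244, 242, 244, 242, 243, 244, 242, 240, 242, 243, 243, 243, 243, 243]
205 [240, 242, 243, 242, 244, 243, 244, 244, 242, 243, 241, 242, 244, 242, 240, 243, 243, 243, 242, 243, 243]
208 [240, 242, 243, 242, 244, 242, 244, 244, 241, 243, 241, 242, 244, 242, 240, 242, 242, 243, 242, 243, 243]
```

```bash
python3 -m pendant '140 0.1 0 4 0;140 0.1 0 8 0;140 0.1 0 11 0;140 0.1 0 13 0;140 0.1 0 14.1 0;140 0.1 0 14.1 0;140 0.1 0 14.1 0'; python3 -m pendant '255 0 0 0 0;255 0 0 0 0;255 0 0 0 0;255 0 0 0 0;255 0 0 0 0;255 0 0 0 0;255 0 0 0 0'; python3 -m pendant '255 0 0 -1 0;255 0 0 -3 0;255 0 0 -7 0;255 0 0 -11 0;255 0 0 -11 0'; python3 - <<'E'
from h import *
d=snap('top'); g=cv2.inRange(d["frame"],(200,200,200),(255,255,255)); k,l,st,ce=cv2.connectedComponentsWithStats(g)
for i in range(1,k):
    if 600<st[i][4]<1300 and 300<ce[i][0]<420 and ce[i][1]>150: print(ce[i],st[i],px(d,*ce[i],.01))
to([.485,-.0635,.19],1.388)
E
```

```text
time_s: 32.3
eef_pos: [0.5676, 0.2687, 0.0861]
orientation: [-0.0, 0.996, -0.088, 0.0]
wrist_force: [0.6, 0.0, 0.3]
finger_gap: 0.0414
finger_force: 0.0
time_s: 32.88
eef_pos: [0.5673, 0.2692, 0.0863]
orientation: [-0.0, 0.996, -0.087, 0.0]
wrist_force: [-1.1, -1.6, 6.7]
finger_gap: 0.0107
finger_force: 30.0
time_s: 33.3
eef_pos: [0.5707, 0.271, 0.2041]
orientation: [-0.003, 0.996, -0.087, 0.005]
wrist_force: [1.3, 0.8, 0.2]
finger_gap: 0.0107
finger_force: 30.0
[349.91239316 218.63461538] [335 202  31  34 936] [ 0.46112652 -0.06626098  0.01      ]
[345.68270332 322.20847652] [307 315  74  17 873] [ 0.12781083 -0.04466659  0.01      ]
rows: [-2.51 34.36  0.89] twist 0.008 j6 2.19 now [0.5695 0.2704 0.2008] cl.yaw -1.746
```

```bash
python3 -m pendant '255 -2.5 34.3 0.5 0;255 -2.5 34.3 0.5 0;255 -2.5 34.3 0.5 0;255 -2.5 34.3 0.5 0;255 -2.5 34.3 0.5 0;255 -2.5 34.3 0.5 0;255 -2.5 34.3 0.5 0;255 -2.5 34.3 0.5 0;255 -2.5 34.3 0.5 0;255 -2.5 34.3 0.5 0'; python3 - <<'E'
from h import *
to([.485,-.0635,.19],1.388)
w=snap('wrist');s=snap('scene')['frame'];t=snap('top')['frame'];w=w['frame']
o=np.zeros((600,800,3),np.uint8)
o[:300,:400]=cv2.resize(w[150:350,200:467],(400,300)); o[:300,400:]=cv2.resize(s[90:240,340:540],(400,300))
o[300:,:400]=cv2.resize(s[180:330,180:380],(400,300),interpolation=2); o[300:,400:]=cv2.resize(t[150:270,205:365],(400,300),interpolation=2)
cv2.imwrite('pics/last.png',o[:,:,::-1])
E
```

```text
time_s: 34.18
eef_pos: [0.4811, -0.0665, 0.1899]
orientation: [0.0, 0.996, -0.089, -0.001]
wrist_force: [0.3, 0.1, -0.1]
finger_gap: 0.011
finger_force: 30.0
rows: [ 0.33 -0.36 -0.01] twist 0.004 j6 1.61 now [ 0.4811 -0.0665  0.1899] cl.yaw -1.75
```

View pics/last.png

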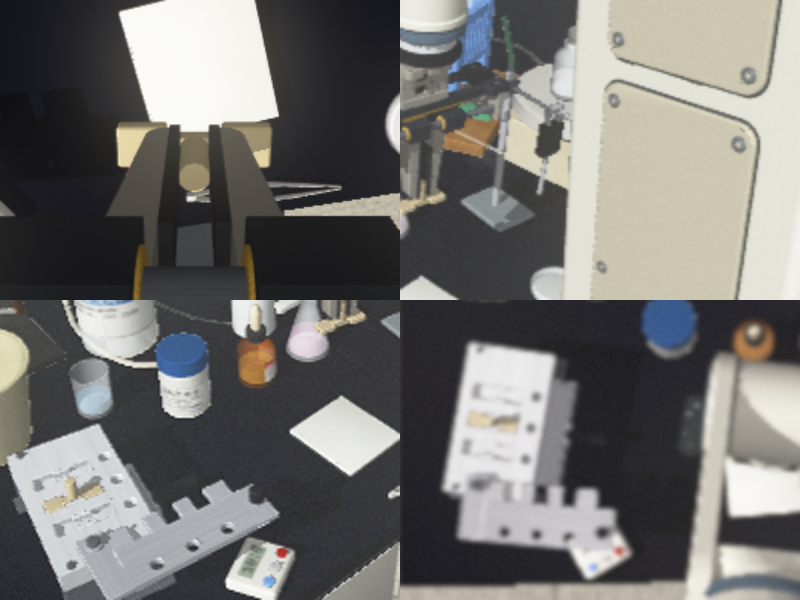

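The casting hangs upright and centred in the pads, the punch hangs on the hook, the cover is open, and casting 2 is still in its cavity. I'll place casting 1 on the tile.

```bash
python3 -m pendant '255 0.3 -0.3 3 0;255 0.3 -0.3 6 0;255 0.3 -0.3 9 0;255 0.3 -0.3 12 0;255 0.3 -0.3 14 0;255 0.3 -0.3 15.4 0;255 0.3 -0.3 15.9 0;255 0.3 -0.3 15.9 0;255 0.3 -0.3 15.9 0'; python3 -m pendant '255 0 0 0.15 0;255 0 0 0.15 0'; python3 -m pendant '255 0 0 0.15 0;255 0 0 0.15 0'
```

```text
time_s: 35.08
eef_pos: [0.4866, -0.0609, 0.0318]
orientation: [-0.0, 0.996, -0.087, 0.0]
wrist_force: [0.4, -0.3, 0.1]
finger_gap: 0.0111
finger_force: 30.0
time_s: 35.25
eef_pos: [0.4869, -0.0617, 0.0309]
orientation: [0.0, 0.996, -0.087, 0.001]
wrist_force: [-0.8, 0.6, -0.2]
finger_gap: 0.0108
finger_force: 30.0
time_s: 35.42
eef_pos: [0.4864, -0.0619, 0.029]
orientation: [0.0, 0.996, -0.088, 0.001]
wrist_force: [-0.5, 0.7, -0.7]
finger_gap: 0.0106
finger_force: 30.0
```

```bash
python3 -m pendant '255 0 0 0.15 0;255 0 0 0.15 0'; python3 -m pendant '255 0 0 0.12 0;255 0 0 0.12 0;255 0 0 0.12 0'
```

```text
time_s: 35.58
eef_pos: [0.486, -0.0619, 0.0271]
orientation: [-0.0, 0.996, -0.088, 0.0]
wrist_force: [0.7, 0.3, -1.0]
finger_gap: 0.0108
finger_force: 30.0
time_s: 35.83
eef_pos: [0.4859, -0.0619, 0.0258]
orientation: [-0.0, 0.996, -0.088, -0.0]
wrist_force: [-0.1, 0.8, 0.2]
finger_gap: 0.0107
finger_force: 30.0
```

```bash
python3 -m pendant '255 0 0 0.08 0;255 0 0 0.08 0;255 0 0 0.08 0'; python3 -m pendant '255 0 0 0.08 0;255 0 0 0.08 0;255 0 0 0.08 0'
```

```text
time_s: 36.08
eef_pos: [0.486, -0.0619, 0.025]
orientation: [-0.0, 0.996, -0.088, -0.0]
wrist_force: [-0.5, -0.6, 0.1]
finger_gap: 0.011
finger_force: 30.0
time_s: 36.33
eef_pos: [0.4861, -0.0618, 0.0248]
orientation: [-0.0, 0.996, -0.088, 0.0]
wrist_force: [-2.9, 1.4, 9.4]
finger_gap: 0.0102
finger_force: 30.0
```

```bash
python3 -m pendant '220 0 0 -0.05 0;180 0 0 -0.05 0;140 0 0 -0.05 0;140 0 0 -0.05 0;140 0 0 -0.05 0;140 0 0 -0.05 0'; python3 -m pendant '140 0 0 -3 0;140 0 0 -6 0;140 0 0 -10 0;140 0 0 -14 0;140 0 0 -18 0;140 0 0 -18 0;140 0 0 -18 0'; python3 - <<'E'
from h import *
to([.5305,.2755,.22],1.388)
d=snap('wrist'); print([proj(d,[.486,-.062,z]) for z in(.0175,.042)])
h=cv2.cvtColor(d['frame'],cv2.COLOR_RGB2HSV)
m=((h[...,0]>12)&(h[...,0]<32)&(h[...,1]>50)).astype(np.uint8)
n,l,st,c=cv2.connectedComponentsWithStats(m)
for i in range(1,n):
    if st[i][4]>60 and 240<c[i][0]<420 and c[i][1]<300: print(st[i],c[i].round(1))
E
```

```text
time_s: 36.83
eef_pos: [0.486, -0.0618, 0.0246]
orientation: [-0.0, 0.996, -0.087, -0.0]
wrist_force: [0.2, -0.0, 0.1]
finger_gap: 0.0411
finger_force: 0.0
time_s: 37.42
eef_pos: [0.4876, -0.062, 0.207]
orientation: [0.0, 0.996, -0.087, 0.003]
wrist_force: [0.2, -0.0, -0.9]
finger_gap: 0.0409
finger_force: 0.0
rows: [ -1.65 -33.99  -1.3 ] twist 0.008 j6 1.62 now [ 0.4876 -0.062   0.207 ] cl.yaw -1.746
[array([328.51782659, 178.57358737]), array([328.45552385, 183.73808422])]
[278   4  24  30 487] [290.8  19.1]
[ 273    6   52   61 1362] [303.3  44.3]
[303 173  54  18 732] [329.4 180.5]
```

Casting 1 sits at the predicted pixel (329,180). Next is casting 2.

```bash
python3 -m pendant '140 -1.6 -34 -1.3 0;140 -1.6 -34 -1.3 0;140 -1.6 -34 -1.3 0;140 -1.6 -34 -1.3 0;140 -1.6 -34 -1.3 0;140 -1.6 -34 -1.3 0;140 -1.6 -34 -1.3 0;140 -1.6 -34 -1.3 0;140 -1.6 -34 -1.3 0;140 -1.6 -34 -1.3 0'; python3 -m pendant '140 0 0 0 0;140 0 0 0 0'; python3 - <<'E'
from h import *
to([.5305,.2755,.0835],1.388)
d=snap('wrist'); g=cv2.cvtColor(d['frame'],cv2.COLOR_RGB2GRAY)
u,v=proj(d,[.530,.2755,.103]).astype(int);print(u,v)
for y in range(v-10,v+12,3): print(y,g[y,u-20:u+21:2].tolist())
E
```

```text
time_s: 38.3
eef_pos: [0.5285, 0.2777, 0.2152]
orientation: [0.001, 0.996, -0.086, -0.001]
wrist_force: [0.7, -1.0, -0.2]
finger_gap: 0.0412
finger_force: 0.0
time_s: 38.47
eef_pos: [0.5287, 0.274, 0.2164]
orientation: [0.001, 0.996, -0.088, -0.001]
wrist_force: [-1.1, 0.6, -0.4]
finger_gap: 0.0414
finger_force: 0.0
rows: [ 0.17 -0.2  13.29] twist 0.007 j6 2.22 now [0.5287 0.274  0.2164] cl.yaw -1.747
325 193
183 [221, 220, 219, 220, 220, 193, 120, 121, 121, 121, 128, 121, 119, 122, 123, 122, 122, 131, 157, 157, 157]
186 [221, 221, 220, 219, 220, 209, 222, 222, 218, 155, 129, 121, 119, 117, 139, 158, 158, 154, 157, 157, 157]
189 [221, 221, 220, 219, 220, 210, 222, 222, 212, 148, 154, 188, 149, 118, 118, 156, 156, 152, 158, 172, 223]
192 [220, 221, 221, 220, 220, 202, 185, 166, 192, 227, 224, 222, 219, 216, 151, 166, 178, 216, 224, 223, 222]
195 [222, 222, 222, 221, 221, 203, 192, 240, 239, 226, 225, 222, 219, 215, 200, 239, 210, 229, 225, 224, 224]
198 [199, 204, 204, 206, 206, 203, 204, 203, 200, 231, 224, 222, 219, 212, 179, 203, 202, 202, 205, 202, 206]
201 [238, 241, 241, 242, 242, 241, 242, 240, 238, 241, 239, 222, 242, 240, 239, 239, 240, 239, 242, 240, 242]
204 [238, 241, 240, 242, 242, 240, 242, 240, 238, 240, 239, 240, 242, 240, 239, 239, 240, 239, 241, 240, 242]
```

```bash
python3 -m pendant '140 0.2 -0.1 4 0;140 0.2 -0.1 8 0;140 0.2 -0.1 11 0;140 0.2 -0.1 12.5 0;140 0.2 -0.1 13.1 0;140 0.2 -0.1 13.1 0;140 0.2 -0.1 13.1 0'; python3 -m pendant '255 0 0 0 0;255 0 0 0 0;255 0 0 0 0;255 0 0 0 0;255 0 0 0 0;255 0 0 0 0;255 0 0 0 0'; python3 -m pendant '255 0 0 -1 0;255 0 0 -3 0;255 0 0 -7 0;255 0 0 -11 0;255 0 0 -11 0;255 0 0 -11 0'; python3 - <<'E'
from h import *
to([.436,-.069,.19],1.388)
E
```

```text
time_s: 39.1
eef_pos: [0.5323, 0.2758, 0.0876]
orientation: [-0.0, 0.996, -0.088, 0.0]
wrist_force: [0.6, -0.1, 1.4]
finger_gap: 0.0415
finger_force: 0.0
time_s: 39.68
eef_pos: [0.5319, 0.276, 0.0874]
orientation: [0.0, 0.996, -0.087, 0.0]
wrist_force: [-1.6, -3.8, 5.8]
finger_gap: 0.011
finger_force: 30.0
time_s: 40.18
eef_pos: [0.5332, 0.2774, 0.2]
orientation: [-0.002, 0.996, -0.087, 0.002]
wrist_force: [-0.7, 0.2, -1.1]
finger_gap: 0.0108
finger_force: 30.0
rows: [-3.54 35.81  0.85] twist 0.008 j6 2.22 now [0.5332 0.2774 0.2   ] cl.yaw -1.746
```

```bash
python3 -m pendant '255 -3.5 35.8 0.5 0;255 -3.5 35.8 0.5 0;255 -3.5 35.8 0.5 0;255 -3.5 35.8 0.5 0;255 -3.5 35.8 0.5 0;255 -3.5 35.8 0.5 0;255 -3.5 35.8 0.5 0;255 -3.5 35.8 0.5 0;255 -3.5 35.8 0.5 0;255 -3.5 35.8 0.5 0';python3 -m pendant '255 0 0 0 0;255 0 0 0 0'; python3 - <<'E'
from h import *
to([.436,-.069,.19],1.388)
d=snap('wrist'); f=d['frame'].astype(int)
h=cv2.cvtColor(d['frame'],cv2.COLOR_RGB2HSV)
m=((h[...,0]>12)&(h[...,0]<32)&(h[...,1]>50)).astype(np.uint8)
n,l,st,c=cv2.connectedComponentsWithStats(m)
for i in range(1,n):
    if st[i][4]>60 and 240<c[i][0]<420 and c[i][1]<300: print(st[i],c[i].round(1))
print('cast1 pred',proj(d,[.486,-.062,.0175]))
m=(f.min(2)>200).astype(np.uint8);n,l,st,c=cv2.connectedComponentsWithStats(m)
for i in range(1,n):
    if st[i][4]>300: print('white',st[i],c[i].round(1))
ax=np.array([.994,.11]);ay=np.array([-.11,.994]);C=np.array([.4612,-.0662])
print([proj(d,[*(C+a*.0545*ax+b*.0495*ay),.01]).round(0) for a,b in((1,1),(1,-1),(-1,1),(-1,-1))])
E
```

```text
time_s: 41.02
eef_pos: [0.4323, -0.0734, 0.1906]
orientation: [0.0, 0.996, -0.089, -0.001]
wrist_force: [1.0, -0.1, -0.5]
finger_gap: 0.011
finger_force: 30.0
time_s: 41.18
eef_pos: [0.4345, -0.0696, 0.1911]
orientation: [-0.0, 0.996, -0.088, -0.001]
wrist_force: [0.5, -0.4, 0.4]
finger_gap: 0.0104
finger_force: 30.0
rows: [ 0.14 -0.09  0.11] twist 0.007 j6 1.58 now [ 0.4345 -0.0696  0.1911] cl.yaw -1.747
[285 127  58  18 709] [313. 135.]
[277 231  34  30 531] [288.2 242. ]
[348 231  33  30 514] [369.9 241.9]
[319 237  21  40 772] [329.2 255.9]
cast1 pred [312.34592104 133.21709763]
white [595   0  10  62 442] [598.4  34. ]
white [ 267   92  111  117 7600] [324.2 153.2]
white [ 453  165   65   59 2839] [484.7 192.6]
white [  0 181  16  56 442] [  4.8 215.5]
white [   0  233  143   74 6040] [ 66.1 271. ]
white [143 249  48  45 790] [163.9 270.5]
white [302 375  55  24 802] [329.2 386. ]
[array([261., 118.]), array([352.,  90.]), array([293., 212.]), array([377., 189.])]
```

```bash
python3 -m pendant '255 0.1 0 3 0;255 0.1 0 6 0;255 0.1 0 9 0;255 0.1 0 12 0;255 0.1 0 14 0;255 0.1 0 15.5 0;255 0.1 0 16 0;255 0.1 0 16.2 0;255 0.1 0 16.2 0;255 0.1 0 16.2 0'; python3 -m pendant '255 0 0 0.15 0;255 0 0 0.15 0;255 0 0 0.15 0'; python3 -m pendant '255 0 0 0.1 0;255 0 0 0.1 0;255 0 0 0.1 0'
```

```text
time_s: 42.07
eef_pos: [0.4366, -0.0699, 0.0305]
orientation: [0.0, 0.996, -0.087, 0.001]
wrist_force: [-0.5, 1.1, -0.8]
finger_gap: 0.0108
finger_force: 30.0
time_s: 42.32
eef_pos: [0.4362, -0.0703, 0.0288]
orientation: [0.0, 0.996, -0.088, 0.001]
wrist_force: [-0.6, 0.7, -0.3]
finger_gap: 0.0111
finger_force: 30.0
time_s: 42.57
eef_pos: [0.4358, -0.0703, 0.0273]
orientation: [0.0, 0.996, -0.088, 0.0]
wrist_force: [-0.2, -0.4, -0.6]
finger_gap: 0.0109
finger_force: 30.0
```

```bash
python3 -m pendant '255 0 0 0.08 0;255 0 0 0.08 0;255 0 0 0.08 0'; python3 -m pendant '255 0 0 0.06 0;255 0 0 0.06 0;255 0 0 0.06 0'
```

```text
time_s: 42.82
eef_pos: [0.4357, -0.0702, 0.0264]
orientation: [-0.0, 0.996, -0.088, -0.0]
wrist_force: [0.1, -0.4, -0.5]
finger_gap: 0.0108
finger_force: 30.0
time_s: 43.07
eef_pos: [0.4359, -0.0702, 0.0259]
orientation: [-0.0, 0.996, -0.088, 0.0]
wrist_force: [-1.0, 2.1, 2.6]
finger_gap: 0.0112
finger_force: 30.0
```

```bash
python3 -m pendant '220 0 0 -0.02 0;180 0 0 -0.02 0;140 0 0 -0.02 0;140 0 0 -0.02 0;140 0 0 -0.02 0;140 0 0 -0.02 0'; python3 -m pendant '140 0 0 -3 0;140 0 0 -6 0;140 0 0 -10 0;140 0 0 -14 0;140 0 0 -18 0;140 -4 0 -22 0;140 -8 0 -22 0;140 -8 0 -22 0;140 -8 0 -22 0'; python3 - <<'E'
from h import *
import time
s,M=T();print(s['eef_pos'],s['wrist_force'])
d=snap('wrist');cv2.imwrite('pics/fin.png',d['frame'][:,:,::-1])
h=cv2.cvtColor(d['frame'],cv2.COLOR_RGB2HSV)
m=((h[...,0]>12)&(h[...,0]<32)&(h[...,1]>50)).astype(np.uint8)
n,l,st,c=cv2.connectedComponentsWithStats(m)
for i in range(1,n):
    if st[i][4]>100 and 200<c[i][0]<460 and c[i][1]<300: print(st[i],c[i].round(1),px(d,*c[i],.0175).round(4))
print('pred',[proj(d,p).round(1) for p in([.486,-.062,.0175],[.436,-.070,.0175])])
m=(d['frame'].min(2)>190).astype(np.uint8);n,l,st,c=cv2.connectedComponentsWithStats(m)
for i in range(1,n):
    if st[i][4]>1000: print('white',st[i],c[i].round(1),px(d,st[i][0]+st[i][2]/2,st[i][1]+st[i][3]/2,.01).round(4))
t=snap('top');g=t['frame']
m=cv2.inRange(g,(200,200,200),(255,255,255));n,l,st,c=cv2.connectedComponentsWithStats(m)
for i in range(1,n):
    if 200<st[i][4]<1300 and 200<c[i][0]<440 and 150<c[i][1]<265: print('top white',st[i],c[i].round(1))
for p,z in((.479,.219),): print('eye bar top', g[203:211,425:443].min(2).tolist())
# pan front strip in mould frame
O=np.array([.530,.2755]);xm=np.array([.182,.983]);ym=np.array([-.983,.182])
G=cv2.cvtColor(g,cv2.COLOR_RGB2GRAY)
for x in range(-125,-60,6): print(x,[int(G[int(round(q[1])),int(round(q[0]))]) for y in range(-90,91,20) for q in [proj(t,[*(O+x/1e3*xm+y/1e3*ym),.022])]])
E
```

```text
time_s: 43.57
eef_pos: [0.4358, -0.0703, 0.026]
orientation: [0.0, 0.996, -0.088, -0.0]
wrist_force: [0.3, -0.3, 0.0]
finger_gap: 0.0414
finger_force: 0.0
time_s: 44.32
eef_pos: [0.3551, -0.056, 0.2467]
orientation: [0.0, 0.996, -0.087, 0.001]
wrist_force: [0.6, 0.2, -0.5]
finger_gap: 0.0416
finger_force: 0.0
[ 0.3551237  -0.05596875  0.24670396] [ 0.60158116  0.24708256 -0.49496682]
[297  42  54  18 791] [323.5  50.7] [ 0.4904 -0.0745  0.0175]
[313  88  52  15 634] [338.1  95. ] [ 0.4405 -0.0827  0.0175]
pred [array([313.4,  56.9]), array([328.1, 100.9])]
white [   0    0   44  143 3240] [15.  86.9] [0.5311 0.2767 0.01  ]
white [ 281    9  101  116 5956] [330.5  66.2] [ 0.4726 -0.0806  0.01  ]
white [ 443   90   60   57 2594] [472.3 117.5] [ 0.385 -0.24   0.01 ]
white [   0  138  200   79 8608] [ 80.3 180.8] [0.3946 0.2343 0.01  ]
white [ 281  299   97   28 1527] [331.3 313.5] [ 0.1438 -0.0199  0.01  ]
top white [338 200  32  33 699] [353.  215.7]
top white [252 226  42  35 523] [275.2 242.5]
top white [393 232  20  19 296] [402.2 241. ]
top white [339 242  39  33 852] [360.  256.3]
[... 516 characters left out ...]
9, 46, 50, 60, 65, 74, 108, 147, 153, 126, 102, 108, 114, 99, 68, 45, 43], [54, 46, 42, 44, 41, 46, 59, 104, 146, 151, 113, 72, 57, 58, 55, 47, 40, 42]]
-125 [34, 33, 33, 34, 37, 38, 35, 35, 203, 203]
-119 [34, 34, 36, 35, 36, 37, 37, 35, 195, 199]
-113 [32, 35, 33, 34, 35, 37, 37, 36, 100, 139]
-107 [32, 34, 35, 35, 37, 37, 36, 34, 60, 126]
-101 [35, 35, 34, 37, 36, 36, 35, 35, 40, 132]
-95 [34, 43, 47, 45, 60, 61, 46, 47, 115, 162]
-89 [35, 57, 72, 102, 119, 122, 101, 102, 183, 204]
-83 [34, 112, 126, 124, 131, 134, 130, 130, 193, 193]
-77 [36, 82, 138, 136, 138, 136, 136, 136, 156, 143]
-71 [56, 87, 137, 138, 137, 138, 138, 137, 108, 86]
-65 [67, 118, 137, 138, 137, 136, 138, 139, 84, 92]
```

```bash
python3 -m pendant '140 0 0 0 0;140 0 0 0 0;140 0 0 0 0;140 0 0 0 0;140 0 0 0 0;140 0 0 0 0'; python3 - <<'E'
from h import *
d=snap('wrist');f=d['frame']
h=cv2.cvtColor(f,cv2.COLOR_RGB2HSV)
y=((h[...,0]>12)&(h[...,0]<32)&(h[...,1]>50)).astype(np.uint8)
w=((f.min(2)>190)|(y>0)).astype(np.uint8); w[140:]=0
for m,z in((y,.0175),(w,.01)):
    n,l,st,c=cv2.connectedComponentsWithStats(m)
    for i in range(1,n):
        if st[i][4]>300 and 200<c[i][0]<430 and c[i][1]<140:
            cn,_=cv2.findContours((l==i).astype(np.uint8),0,1); r=cv2.minAreaRect(cn[0]); print(st[i],px(d,*r[0],z).round(4),r)
print(arm.sign_off())
E
```

```text
time_s: 44.92
eef_pos: [0.3571, -0.0563, 0.2458]
orientation: [-0.0, 0.996, -0.087, -0.0]
wrist_force: [-0.4, 0.0, -0.8]
finger_gap: 0.0415
finger_force: 0.0
[297  44  54  17 787] [ 0.4904 -0.0745  0.0175] ((323.5, 52.0), (16.0, 53.0), 90.0)
[313  89  52  16 670] [ 0.4403 -0.0832  0.0175] ((338.5, 96.5), (15.0, 51.0), 90.0)
[ 280   11  102  116 7446] [ 0.4721 -0.0828  0.01  ] ((333.4706115722656, 68.38235473632812), (98.46945190429688, 86.58521270751953), 75.96376037597656)
the job is handed in; nothing more can be done
None
```

The job is handed in, with no verdict reported back: the pan is home, all three dowels are punched through, the punch is back on its hook, the cover is open about 1.5 rad, and both castings that were present lie on the tile, which had shifted about 12 mm with them on it; I could not see the dowels in the pan, because the mould plate hides it.

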